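# Wipe the broken chips off an impact tester's bed, then fire an empty check stroke

### The arm

A 6-joint arm with a two-finger parallel gripper is mounted at the origin on a cart in front of the work surface, level with it; the furniture and walls round the work are solid. World frame = base frame: x ahead of the robot, y to its left, z up, the work surface at z = 0. Lengths are in m, angles in rad, forces in N, time in s.
With the tool pointing down it reaches from about 0.25 to 0.725 m from the base axis. Payload 4 kg.
Tool frame: the origin (TCP) lies on the centre line of the jaws, within the pads' length; the fingertips stand 11 mm ahead of it and the grasp point (between the pads) lies 8 mm behind it; z points along the fingers, x is the direction in which the jaws open and shut, and the axes are right-handed (so a half turn about z gives the same grasp; the last joint's range is limited). The gripper opens to 85 mm and grips with 20 to 120 N. Pads are 22 mm wide; open, the fingers measure 114 mm over their backs; the gripper's body (76 mm by 85 mm) begins 54 mm behind the grasp point. The pads swing forward as they close: fully open they stand 13 mm farther back than shut.
Start: joints at [-1.328, 0.241, 0.005, 1.335, 0, 1.571], TCP at [0.12, -0.485, 0.222] pointing down, gripper open.
Joint ranges: [-2.72, 2.72], [-1.05, 1.87], [-1.09, 1.28], [-1.99, 2.15], [-1.42, 1.44], [-3.14, 3.14]. Speed limits (rad/s): [2.79, 2.79, 3.14, 3.14, 3.14, 3.14].

### API

Orientations are given as a unit quaternion [x, y, z, w].
In Python, from workcell import bot, viewer, order gives the robot as it stands. The module is installed in compiled form; this text tells all that it offers.
- The arm moves only by the tool send_rows, never from a script. Its argument "increments" is a list that holds one entry, the list of rows, each a list of 4 numbers: the shift along the tool's x, y, z in m, then the turn about the tool's z in degrees. A call has exactly 8 rows; each row shifts and turns the pose as measured when the row begins, along the tool's axes as they then stand; what a row does not reach is not made up. A row lasts 1/10 s, in which the tool goes at most 50 mm and 8.59 degrees, less where a joint would pass 70% of its speed; a pose out of reach is approached as far as the arm can. A call is refused whole if a number of a shift passes 0.05 or a number of a turn 8.59, either way. A call with a gripper value outside its range is refused whole. "hand" is the closure, from -1 (fully open) to 1 (shut), so that 0 is half open, set as the call begins (left out, the last holds). The fingers move at their own pace and stop on an object; the grip force is fixed at half the most. Time passes only in rows, so rows that do not move let the fingers close, or fill a call up. It gives the time, the measured TCP pose, the force and the opening at its end, in the units of the state.
- bot.get_obs(): the state, without advancing time (a new reading comes with each control period).
- viewer.camera(name): name is "scene" or "top" or "wrist"; returns a dict with "image" (420x560x3 uint8, red, green, blue), "range_z" (420x560 float32, m along the optical axis (not along the pixel's ray), 0 where there is no reading), "camera_matrix" (3x3 intrinsics, pixels), "eye" and "rotation" of the camera in the world. Camera axes: x right, y down, z forward; pixel columns grow to the right and rows downward; lengths in m; the calibration is good to about 2 mm. The wrist camera is an equidistant fisheye: a pixel r from the principal point sees the ray r / f radians off the axis. A picture is of the moment at which its call begins.
- order.job_done(): hands the job in, once; it reports no verdict.
The state is a dict: "clock": time; "joint_pos": joint angles; "joint_vel": joint speeds; "tau": joint torques, N m; "eef_pos": TCP position; "tool_rot": TCP orientation; "ft_force": force on the tool from outside, world axes, zero at the start; "ft_torque": the same for the moment, N m; "grip_width": finger opening in m.
Only numpy, scipy, OpenCV 4.12 (cv2) and the standard library are available. Lean on these libraries where they do the work, as an engineer would, in place of code of your own. Each camera call takes 0.05 s, during which the arm holds its last target.

### The job

With the scraper block, wipe all five broken chips off the impact tester's steel bed over the open lip into its catch pan, without touching a chip with the gripper, and stand the scraper upright back on the bench where it was. Then draw the striker's handle back until the sear catches and holds it by itself, let go, and press the red trip pad to fire an empty stroke. Leave the vials and the bottle where they stand.

Things in the scene. Friction and masses are not known exactly. Their poses are not given: they have to be found in the camera images.
- tester: blue bench impact tester, fixed. Origin on the bench under the middle of its bed; x points the way the striker fires (away from the operator), y to the operator's left, z up. The dark receiver with striker and sear stands at x -55..-135 mm, y +-26 mm, its top 62 mm above the bench
- bed (a point): point on the top of the ground steel bed, 30 mm straight above the tester's origin, same axes. The bed is x -49..+52 mm wide between a front fence (8 mm higher) and an upright backstop (33 mm higher), and y -85..+105 mm long, open at both ends; the end at y = -85 mm is the lip above the catch pan
- nose (a point): tip of the striker's round steel nose, 12 mm thick, pointing along the tester's x; at rest it juts out over the bed to tester x = -38 mm, y = 0, its axis 18 mm above the bed; it moves with the striker
- pan (a point): middle of the catch pan's floor, 3 mm above the bench: an open aluminium tray 126 x 90 mm inside (tester x -58..+68 mm, y -170..-80 mm), walls 22 mm high, fixed to the tester below the lip
- scraper_mid (a point): loose scraper block 70 x 24 x 82 mm, 140 g, standing upright on its straight white plastic lip; the point is 41 mm above the lip, on the middle line. x runs along the 70 mm lip, y through the thickness, z up. The block (lip and aluminium body) is 26 mm high; above it rises a black handle 40 mm (x) by 22 mm (y), from 26 to 82 mm above the lip: grip it across the 22 mm
- chip_1: orange plastic chip of a broken coupon bar, about 20 x 12 x 6 mm, 12 g, flat on the bed at the start; origin in the middle of its underside
- chip_2: orange plastic chip of a broken coupon bar, about 20 x 12 x 6 mm, 12 g, flat on the bed at the start; origin in the middle of its underside
- chip_3: orange plastic chip of a broken coupon bar, about 20 x 12 x 6 mm, 12 g, flat on the bed at the start; origin in the middle of its underside
- chip_4: orange plastic chip of a broken coupon bar, about 20 x 12 x 6 mm, 12 g, flat on the bed at the start; origin in the middle of its underside
- chip_5: orange plastic chip of a broken coupon bar, about 20 x 12 x 6 mm, 12 g, flat on the bed at the start; origin in the middle of its underside
- striker (a joint): travel of the striker in m: 0 = fired, nose out over the bed; grows as it is drawn back along the tester's -x, to a stop at 0.036. The sear clicks in at about 0.028 and then holds it by itself at about 0.0245. The spring pulls with 5 N at 0 and 11 N when fully back; it shoots forward if let go before the sear has caught
- striker_grip (a point): middle of the striker's upright black round handle (18 mm thick, 63 to 103 mm above the bench; this point is at 83 mm); it moves with the striker. Free on both y sides; at rest the receiver is 21 mm ahead of it (tester +x)
- sear (a joint): angle of the sear lever in rad: 0 = down (rest, and when it holds the striker); grows as the red trip pad is pressed, to 0.40; a light spring returns it. It lets the cocked striker go at about 0.2 to 0.3
- trip_pad (a point): middle of the top of the red trip pad, 24 x 18 mm, on the receiver next to the bed, 78 mm above the bench at rest. Press it straight down about 8 mm; with the striker cocked this takes about 10 N
- vial_1: loose glass vial, 22 mm across, 51 mm tall, grey cap; origin under its middle; a bystander
- vial_2: loose glass vial, 22 mm across, 51 mm tall, red cap; origin under its middle; a bystander
- reagent_bottle: loose bottle with black cap, 49 mm across, 94 mm tall, right of the catch pan; origin under its middle; a bystander

How it is judged:
On the way, in this order (a step that is already met when the one before it is completed fails the run):
1. all five chips lie in the catch pan (y of chip_1 in the frame of tester between -0.172 and -0.075 m and x of chip_1 in the frame of tester between -0.061 and 0.071 m and z of each of chip_1, chip_2, chip_3, chip_4, chip_5 in the frame of tester below 0.024 m and y of chip_2 in the frame of tester between -0.172 and -0.075 m and x of chip_2 in the frame of tester between -0.061 and 0.071 m and y of chip_3 in the frame of tester between -0.172 and -0.075 m and x of chip_3 in the frame of tester between -0.061 and 0.071 m and y of chip_4 in the frame of tester between -0.172 and -0.075 m and x of chip_4 in the frame of tester between -0.061 and 0.071 m and y of chip_5 in the frame of tester between -0.172 and -0.075 m and x of chip_5 in the frame of tester between -0.061 and 0.071 m), for 0.2 s.
2. the scraper stands upright on the bench where it was, let go (distance of scraper_mid from where it was at the start of the episode below 0.08 m and height (world z) of scraper_mid below 0.046 m and angle between scraper_mid's own z axis and vertical below 0.12 rad and contact force between the fingers and scraper below 0.2 N), for 0.2 s.
3. the striker is drawn back and held by its sear alone (value of joint striker above 0.02 m and contact force between the fingers and striker below 0.1 N and value of joint sear below 0.08 rad), for 0.3 s.
4. the sear is tripped and the striker has shot home (value of joint striker below 0.004 m and contact force between the fingers and striker below 0.1 N), for 0.1 s.
At the end, for the whole second after the job is handed in: all five chips lie at rest in the catch pan (none on the bed or bench), the scraper stands upright (within 0.12 rad) on the bench within 80 mm of where it stood, the striker is fired (within 4 mm of its forward stop) and the sear is back at rest (all of step 1 and all of step 2 and linear speed of each of scraper, chip_1, chip_2, chip_3, chip_4, chip_5 below 0.05 m/s and value of joint striker below 0.004 m and value of joint sear below 0.08 rad); the robot touches nothing.
It fails at once if the gripper touched a chip (contact force between the fingers and chip_1 above 0.5 N or contact force between the fingers and chip_2 above 0.5 N or contact force between the fingers and chip_3 above 0.5 N or contact force between the fingers and chip_4 above 0.5 N or contact force between the fingers and chip_5 above 0.5 N).
It fails at once if a vial or the bottle was shifted by more than 30 mm or tipped (distance of any of vial_1, vial_2, reagent_bottle from where it was at the start of the episode above 0.03 m or angle between any of vial_1, vial_2, reagent_bottle's own z axis and vertical above 0.35 rad).
It also fails if it takes over 58 s, if anything falls off the work surface, if the arm or the gripper's body presses on something with over 40 N, if the wrist force passes 120 N, or if a joint passes its speed limit or range.

## Working session

There is one attempt and no reset: what is moved stays moved. The work goes in short steps, Python scripts to look and compute and a tool call to move; the robot and the scene stay as the last step left them, time stands still between calls to the robot, and variables do not carry over. Pictures are saved under pics/ and viewed, and the job is handed in when it is done.

Besides the shell and the picture viewer there is one more tool, called after "Emit:" by a JSON object that holds its "op" and its "data", one argument or row to a line. send_rows: Moves the arm, as the interface text tells. Its arguments: {"type":"object","properties":{"increments":{"type":"array","items":{"type":"array","items":{"type":"array","items":{"type":"number"}}}},"hand":{"type":"number"}},"required":["increments"]}

```bash
mkdir -p pics; ls; python3 - <<'E'
from workcell import bot, viewer, order
import cv2
o=bot.get_obs(); print(o)
for n in ["scene","top","wrist"]:
    c=viewer.camera(n); cv2.imwrite(f"pics/{n}0.png",c["image"][:,:,::-1]); print(n,c["camera_matrix"],c["eye"],c["rotation"])
print(bot.get_obs()["clock"])
E
```

```text
pics
{'clock': 0.0, 'joint_pos': array([-1.32798683e+00,  2.41414370e-01,  3.73406692e-03,  1.33519968e+00,
       -3.14647729e-05,  1.57077385e+00]), 'joint_vel': array([-0.00117061, -0.00105699,  0.00144224,  0.00042219, -0.00051149,
       -0.00086327]), 'tau': array([-9.79090437e-04, -3.72320330e+01,  2.52407169e+01,  1.71091879e-02,
       -1.22782862e-04,  3.31928106e-06]), 'eef_pos': array([ 0.12004997, -0.4847066 ,  0.22061604]), 'tool_rot': array([ 7.87544017e-01, -6.16257524e-01, -8.30167054e-04, -6.29663550e-04]), 'ft_force': array([ 0.16466577, -0.12859642, -0.85965426]), 'ft_torque': array([-0.02221672, -0.0189536 , -0.00409813]), 'grip_width': 0.0853865327128196}
scene [[453.38588997   0.         278.91159657]
 [  0.         453.38588997 212.33937304]
 [  0.           0.           1.        ]] [0.02292131 0.49188588 0.45305299] [-0.30747295  0.77612423 -0.51434965  0.19630589]
top [[506.22062237   0.         274.61353375]
 [  0.         506.22062237 213.75065655]
 [  0.           0.           1.        ]] [ 0.49196426 -0.12769063  1.09144157] [ 0.71578396 -0.69692923  0.02762615 -0.0343477 ]
wrist [[325.1922621    0.         285.27867298]
 [  0.         325.1922621  215.45110111]
 [  0.           0.           1.        ]] [ 0.18699816 -0.46794668  0.37308252] [ 0.78021408 -0.61036934 -0.08485277  0.10730924]
0.15
```

View pics/scene0.png

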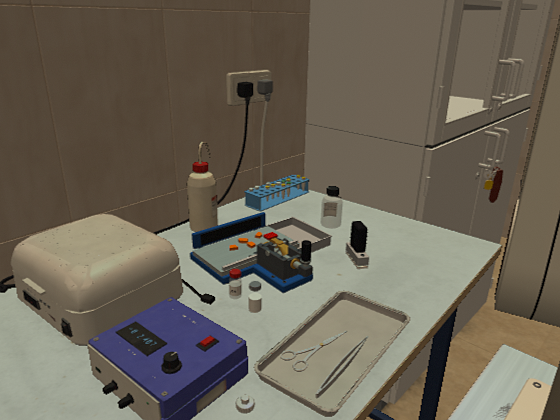

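View pics/top0.png

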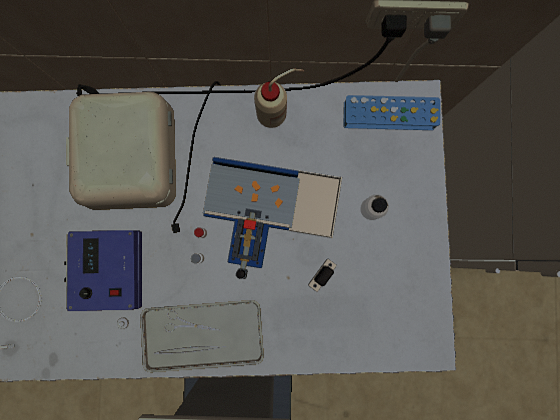

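View pics/wrist0.png

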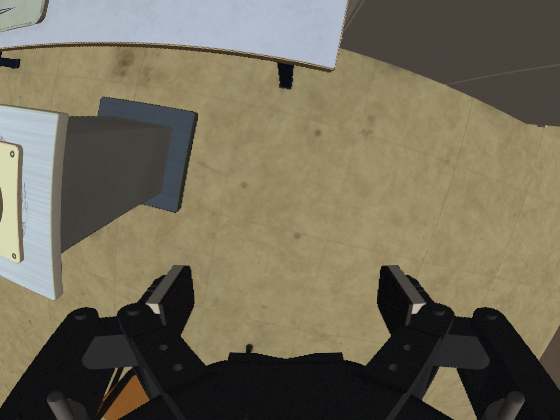

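The top view shows the tester at about (255,210), scraper (322,274), vials (200,232) and (197,258), bottle (376,207), chips at 238–280 × 183–203. Next I'll zoom in and measure.

```bash
cat > h.py <<'E'
from workcell import bot, viewer, order
import cv2, numpy as np
from scipy.spatial.transform import Rotation as R
def cam(n): 
    c=viewer.camera(n); c["R"]=R.from_quat(c["rotation"]).as_matrix(); return c
def pts(c):
    K=c["camera_matrix"]; z=c["range_z"]; v,u=np.indices(z.shape)
    P=np.stack([(u-K[0,2])/K[0,0]*z,(v-K[1,2])/K[1,1]*z,z],-1)
    return P@c["R"].T+c["eye"]
def ray(c,u,v,h):
    K=c["camera_matrix"]; d=c["R"]@np.array([(u-K[0,2])/K[0,0],(v-K[1,2])/K[1,1],1])
    return c["eye"]+d*(h-c["eye"][2])/d[2]
def proj(c,p):
    q=(np.asarray(p)-c["eye"])@c["R"]; K=c["camera_matrix"]
    return K[0,0]*q[...,0]/q[...,2]+K[0,2],K[1,1]*q[...,1]/q[...,2]+K[1,2]
def save(n,im): cv2.imwrite(f"pics/{n}.png",im[:,:,::-1])
E
python3 - <<'E'
from h import *
import pickle
c=cam("top"); s=cam("scene"); pickle.dump((c,s),open("c0.pkl","wb"))
save("topz",cv2.resize(c["image"][140:300,185:400],None,fx=3.7,fy=3.7,interpolation=cv2.INTER_CUBIC))
save("scz",cv2.resize(s["image"][170:320,180:380],None,fx=4,fy=4,interpolation=cv2.INTER_CUBIC))
P=pts(c)
for u,v in [(150,350),(290,250),(322,274),(376,205),(200,232),(197,258),(241,273),(250,225),(318,205),(270,200),(240,165)]: print(u,v,P[v,u].round(4))
E
```

```text
150 350 [0.2914 0.1398 0.0013]
290 250 [ 0.5104 -0.1512  0.0018]
322 274 [ 0.4634 -0.2137  0.0839]
376 205 [ 0.6018 -0.3165  0.0968]
200 232 [0.5415 0.0361 0.0505]
197 258 [0.4881 0.0397 0.0534]
241 273 [ 0.4617 -0.0553  0.1072]
250 225 [ 0.557  -0.068   0.0769]
318 205 [ 0.6085 -0.209   0.0065]
270 200 [ 0.614  -0.1058  0.0295]
240 165 [ 0.681  -0.0428  0.0632]
```

View pics/topz.png

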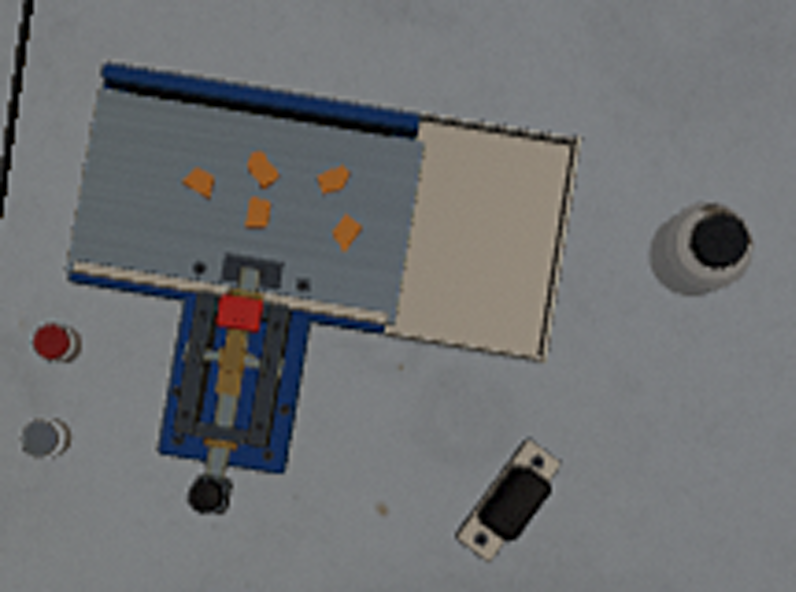

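View pics/scz.png

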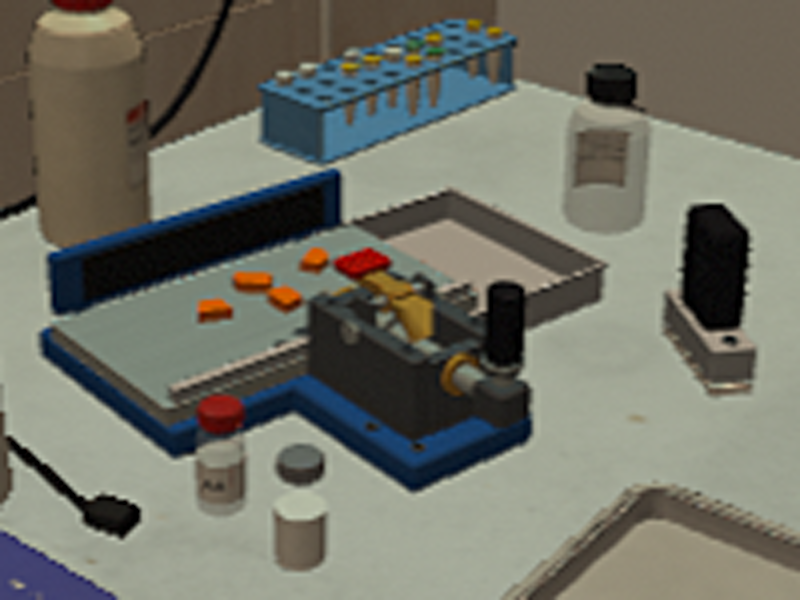

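```bash
python3 - <<'E'
from h import *
import pickle
c,s=pickle.load(open("c0.pkl","rb"))
P=pts(c); im=c["image"].astype(int); hsv=cv2.cvtColor(c["image"],cv2.COLOR_RGB2HSV)
U=lambda x,y:(x/3.7+185,y/3.7+140)
for n,x,y,h in [("lipfar",424,140,.03),("lipnear",384,320,.038),("leftnear",68,262,.03),("leftfar",100,88,.03),("fenceL",75,265,.038),("fenceR",386,318,.038),("panTR",576,137,.025),("panBR",545,357,.025),("panBL",390,333,.025),("panTL",420,118,.025),("BSl",103,66,.063),("BSr",420,120,.063)]:
    u,v=U(x,y); print(n,ray(c,u,v,h).round(4))
m=((hsv[...,0]>5)&(hsv[...,0]<18)&(hsv[...,1]>150)&(hsv[...,2]>120)).astype(np.uint8); m[:175]=0;m[210:]=0
k,l,st,ce=cv2.connectedComponentsWithStats(m)
for i in range(1,k):
    if st[i,4]>10: print("chip",st[i,4],ray(c,*ce[i],.036).round(4))
r=((hsv[...,0]<4)|(hsv[...,0]>176))&(hsv[...,1]>150)&(hsv[...,2]>90)
k,l,st,ce=cv2.connectedComponentsWithStats(r.astype(np.uint8))
for i in range(1,k):
    if st[i,4]>10: print("red",st[i],ce[i],np.median(P[l==i],0).round(4),ray(c,*ce[i],.078).round(4))
def top(x0,x1,y0,y1,z0,z1,name):
    q=P[(P[...,0]>x0)&(P[...,0]<x1)&(P[...,1]>y0)&(P[...,1]<y1)&(P[...,2]>z0)&(P[...,2]<z1)]
    rect=cv2.minAreaRect((q[:,:2]*1000).astype(np.float32)); print(name,len(q),rect,np.median(q[:,2]))
top(.4,.5,-.1,-.03,.095,.115,"handle")
top(.42,.52,-.28,-.16,.075,.095,"scraperhandle")
top(.40,.54,-.28,-.16,.018,.032,"scraperbody")
top(.5,.7,-.4,-.25,.085,.11,"bottlecap")
top(.45,.5,.0,.1,.045,.06,"v1"); top(.5,.58,.0,.1,.045,.06,"v2")
# second view: scene
P=pts(s);
top(.4,.5,-.1,-.03,.095,.108,"handle_s")
top(.42,.52,-.28,-.16,.075,.095,"scraperhandle_s")
top(.40,.54,-.28,-.16,.020,.032,"scraperbody_s")
hsv=cv2.cvtColor(s["image"],cv2.COLOR_RGB2HSV)
m=((hsv[...,0]>5)&(hsv[...,0]<18)&(hsv[...,1]>150)&(hsv[...,2]>120)).astype(np.uint8); m[:225]=0;m[255:]=0
k,l,st,ce=cv2.connectedComponentsWithStats(m)
for i in range(1,k):
    if st[i,4]>10: print("chip_s",st[i,4],ce[i],ray(s,*ce[i],.034).round(4))
r=((hsv[...,0]<4)|(hsv[...,0]>176))&(hsv[...,1]>150)&(hsv[...,2]>90)
k,l,st,ce=cv2.connectedComponentsWithStats(r.astype(np.uint8))
for i in range(1,k):
    if st[i,4]>10: print("red",st[i],ce[i],np.median(P[l==i],0).round(4),ray(s,*ce[i],.078).round(4))
E
```

```text
lipfar [ 0.6628 -0.1671  0.03  ]
lipnear [ 0.5586 -0.1467  0.038 ]
leftnear [0.5874 0.034  0.03  ]
leftfar [0.6882 0.0196 0.03  ]
fenceL [0.5851 0.0287 0.038 ]
fenceR [ 0.5597 -0.1478  0.038 ]
panTR [ 0.6676 -0.2546  0.025 ]
panBR [ 0.5407 -0.2389  0.025 ]
panBL [ 0.5521 -0.1505  0.025 ]
panTL [ 0.6764 -0.1647  0.025 ]
BSl [0.6946 0.0138 0.063 ]
BSr [ 0.6687 -0.1634  0.063 ]
chip 43 [ 0.6441 -0.0741  0.036 ]
chip 36 [ 0.6385 -0.1152  0.036 ]
chip 35 [ 0.6355 -0.0394  0.036 ]
chip 38 [ 0.6188 -0.073   0.036 ]
chip 38 [ 0.6089 -0.1231  0.036 ]
red [262  82  17  17 184] [269.73369565  90.51630435] [ 0.8073 -0.1027  0.1571] [ 0.8347 -0.0999  0.078 ]
red [244 220  12  10  93] [249.27956989 224.10752688] [ 0.5588 -0.0662  0.0789] [ 0.5587 -0.0666  0.078 ]
red [194 228   9   8  52] [198.15384615 231.86538462] [0.5415 0.04   0.0511] [0.5404 0.0355 0.078 ]
red [110 290   8   5  31] [113.80645161 291.67741935] [0.4158 0.2017 0.0686] [0.417  0.1986 0.078 ]
handle 65 ((459.5705871582031, -53.02668762207031), (15.5098237991333, 15.753355979919434), 1.4563639163970947) 0.10285614262601717
scraperh
[... 1037 characters left out ...]
344), 76.5086669921875) 0.024226432398629705
chip_s 19 [258.57894737 233.68421053] [ 0.6367 -0.1152  0.034 ]
chip_s 27 [242.66666667 239.03703704] [ 0.6423 -0.0746  0.034 ]
chip_s 24 [250.45833333 243.29166667] [ 0.617  -0.0724  0.034 ]
chip_s 20 [232.85 246.05] [ 0.6335 -0.0397  0.034 ]
red [193 162  15   4  44] [200.         163.61363636] [ 0.8038 -0.0988  0.155 ] [ 1.0056 -0.2527  0.078 ]
red [264 232  14   7  53] [270.01886792 234.88679245] [ 0.5537 -0.0641  0.077 ] [ 0.5532 -0.0628  0.078 ]
red [229 269  11   6  51] [234.43137255 271.31372549] [0.5389 0.0414 0.0493] [0.502  0.0732 0.078 ]
red [201 336  13   9  57] [206.78947368 340.01754386] [0.4134 0.2022 0.0662] [0.4013 0.2109 0.078 ]
```

```bash
cat >> h.py <<'E'
def plan(x,y,z,yaw,n=8):
    """rows for n/10 s from present pose to target; yaw = world angle (deg) of tool x"""
    o=bot.get_obs(); p=o["eef_pos"]; M=R.from_quat(o["tool_rot"]).as_matrix()
    yw=np.degrees(np.arctan2(M[1,0],M[0,0])); d=np.array([x,y,z])-p
    dy=(yaw-yw+180)%360-180
    print("t",round(o["clock"],2),"at",p.round(4),"yaw",round(yw,1),"tilt",np.degrees(np.arccos(-M[2,2])).round(2),"d",d.round(4),"dyaw",round(dy,1),"q",o["joint_pos"].round(2),"F",o["ft_force"].round(1),"w",round(o["grip_width"],4))
    for k in range(n):
        a=np.radians(yw+dy*k/n); s=d/n
        print([round(float(s[0]*np.cos(a)+s[1]*np.sin(a)),4),round(float(s[0]*np.sin(a)-s[1]*np.cos(a)),4),round(float(-s[2]),4),round(-dy/n,2)])
O=np.array([.622,-.0757]); YT=-8.0
ex=np.array([np.cos(np.radians(YT)),np.sin(np.radians(YT))]); ey=np.array([-ex[1],ex[0]])
def T(x,y): return O+x*ex+y*ey
def inT(p): d=np.asarray(p)[:2]-O; return np.array([d@ex,d@ey])
E
python3 - <<'E'
from h import *
plan(.459,-.217,.16,55.5,16)
E
```

```text
t 0.25 at [ 0.1202 -0.4851  0.2211] yaw -76.1 tilt 0.05 d [ 0.3388  0.2681 -0.0611] dyaw 131.6 q [-1.33  0.24  0.    1.34  0.    1.57] F [ 0.4  0.8 -0.2] w 0.0856
[-0.0112, -0.0246, 0.0038, np.float64(-8.22)]
[-0.0075, -0.0259, 0.0038, np.float64(-8.22)]
[-0.0038, -0.0267, 0.0038, np.float64(-8.22)]
[0.0001, -0.027, 0.0038, np.float64(-8.22)]
[0.004, -0.0267, 0.0038, np.float64(-8.22)]
[0.0078, -0.0259, 0.0038, np.float64(-8.22)]
[0.0114, -0.0245, 0.0038, np.float64(-8.22)]
[0.0148, -0.0226, 0.0038, np.float64(-8.22)]
[0.0178, -0.0203, 0.0038, np.float64(-8.22)]
[0.0206, -0.0175, 0.0038, np.float64(-8.22)]
[0.0229, -0.0144, 0.0038, np.float64(-8.22)]
[0.0247, -0.011, 0.0038, np.float64(-8.22)]
[0.026, -0.0073, 0.0038, np.float64(-8.22)]
[0.0268, -0.0035, 0.0038, np.float64(-8.22)]
[0.027, 0.0003, 0.0038, np.float64(-8.22)]
[0.0267, 0.0042, 0.0038, np.float64(-8.22)]
```

Emit:
{"op": "send_rows", "data": {
  "increments": [
    [[-0.011, -0.025, 0.004, -8.2], [-0.0075, -0.026, 0.004, -8.2], [-0.004, -0.027, 0.004, -8.2], [0, -0.027, 0.004, -8.2], [0.004, -0.027, 0.004, -8.2], [0.008, -0.026, 0.004, -8.2], [0.0115, -0.0245, 0.004, -8.2], [0.015, -0.0225, 0.004, -8.2]]
  ],
  "hand": -1
}}

```text
clock: 1.05
eef_pos: [0.2921, -0.3457, 0.1873]
tool_rot: [0.997, -0.072, -0.0, 0.0]
ft_force: [0.1, -0.3, 0.2]
grip_width: 0.0851
```

```bash
python3 - <<'E'
from h import *
plan(.459,-.217,.14,55.5,11)
E
```

```text
t 1.05 at [ 0.2921 -0.3457  0.1873] yaw -8.3 tilt 0.04 d [ 0.1669  0.1287 -0.0473] dyaw 63.8 q [-0.87  0.17 -0.18  1.23 -0.    0.85] F [ 0.1 -0.3  0.2] w 0.0851
[0.0133, -0.0138, 0.0043, np.float64(-5.8)]
[0.0146, -0.0124, 0.0043, np.float64(-5.8)]
[0.0158, -0.0108, 0.0043, np.float64(-5.8)]
[0.0168, -0.0092, 0.0043, np.float64(-5.8)]
[0.0177, -0.0074, 0.0043, np.float64(-5.8)]
[0.0183, -0.0056, 0.0043, np.float64(-5.8)]
[0.0188, -0.0037, 0.0043, np.float64(-5.8)]
[0.0191, -0.0018, 0.0043, np.float64(-5.8)]
[0.0192, 0.0002, 0.0043, np.float64(-5.8)]
[0.019, 0.0021, 0.0043, np.float64(-5.8)]
[0.0187, 0.004, 0.0043, np.float64(-5.8)]
```

```bash
python3 - <<'E'
from h import *
plan(.459,-.217,.14,55.5,8)
E
```

```text
t 1.05 at [ 0.2921 -0.3457  0.1873] yaw -8.3 tilt 0.04 d [ 0.1669  0.1287 -0.0473] dyaw 63.8 q [-0.87  0.17 -0.18  1.23 -0.    0.85] F [ 0.1 -0.3  0.2] w 0.0851
[0.0183, -0.0189, 0.0059, np.float64(-7.98)]
[0.0208, -0.0162, 0.0059, np.float64(-7.98)]
[0.0228, -0.0132, 0.0059, np.float64(-7.98)]
[0.0244, -0.0099, 0.0059, np.float64(-7.98)]
[0.0256, -0.0064, 0.0059, np.float64(-7.98)]
[0.0262, -0.0028, 0.0059, np.float64(-7.98)]
[0.0263, 0.0009, 0.0059, np.float64(-7.98)]
[0.026, 0.0045, 0.0059, np.float64(-7.98)]
```

Emit:
{"op": "send_rows", "data": {
  "increments": [
    [[0.0185, -0.019, 0.006, -8], [0.021, -0.016, 0.006, -8], [0.023, -0.013, 0.006, -8], [0.0245, -0.01, 0.006, -8], [0.0255, -0.0065, 0.006, -8], [0.026, -0.003, 0.006, -8], [0.0265, 0.001, 0.006, -8], [0.026, 0.0045, 0.006, -8]]
  ]
}}

```text
clock: 1.85
eef_pos: [0.4628, -0.2066, 0.1373]
tool_rot: [0.873, 0.488, -0.0, 0.0]
ft_force: [0.3, -0.2, -0.2]
grip_width: 0.0855
```

```bash
python3 - <<'E'
from h import *
w=cam("wrist"); save("w1",w["image"]); print(w["eye"])
plan(.459,-.217,.052,55.5,8)
E
```

```text
[ 0.40437506 -0.16994052  0.28961875]
t 1.9 at [ 0.4654 -0.204   0.1362] yaw 58.9 tilt 0.12 d [-0.0064 -0.013  -0.0842] dyaw -3.4 q [-0.41  0.31 -0.13  1.13  0.    0.13] F [ 1.8  0.1 -0.9] w 0.0857
[-0.0018, 0.0002, 0.0105, np.float64(0.42)]
[-0.0018, 0.0002, 0.0105, np.float64(0.42)]
[-0.0018, 0.0002, 0.0105, np.float64(0.42)]
[-0.0018, 0.0002, 0.0105, np.float64(0.42)]
[-0.0018, 0.0002, 0.0105, np.float64(0.42)]
[-0.0018, 0.0002, 0.0105, np.float64(0.42)]
[-0.0018, 0.0002, 0.0105, np.float64(0.42)]
[-0.0018, 0.0002, 0.0105, np.float64(0.42)]
```

View pics/w1.png

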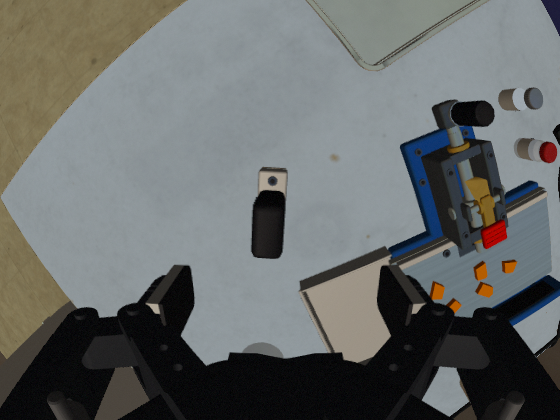

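The wrist view shows the scraper handle upright at about (267,225), 18 px left of the jaw mid-line, aligned within ~3°. That agrees with the measured offset.

Emit:
{"op": "send_rows", "data": {
  "increments": [
    [[-0.007, 0, 0, 1.7], [-0.007, 0, 0.004, 1.7], [-0.001, 0, 0.012, 0], [0, 0, 0.014, 0], [0, 0, 0.014, 0], [0, 0, 0.012, 0], [0, 0, 0.008, 0], [0, 0, 0.004, 0]]
  ]
}}

```text
clock: 2.7
eef_pos: [0.4521, -0.2215, 0.0629]
tool_rot: [0.889, 0.457, -0.0, -0.001]
ft_force: [-0.6, -0.2, -0.2]
grip_width: 0.0854
```

```bash
python3 - <<'E'
from h import *
w=cam("wrist"); save("w2",w["image"])
plan(.459,-.217,.052,55.5,8)
E
```

```text
t 2.75 at [ 0.4517 -0.2213  0.0625] yaw 54.4 tilt 0.13 d [ 0.0073  0.0043 -0.0105] dyaw 1.1 q [-0.46  0.38 -0.25  0.95  0.    0.16] F [ 1.   0.1 -0.6] w 0.0853
[0.001, 0.0004, 0.0013, np.float64(-0.13)]
[0.001, 0.0004, 0.0013, np.float64(-0.13)]
[0.001, 0.0004, 0.0013, np.float64(-0.13)]
[0.001, 0.0004, 0.0013, np.float64(-0.13)]
[0.001, 0.0004, 0.0013, np.float64(-0.13)]
[0.001, 0.0004, 0.0013, np.float64(-0.13)]
[0.001, 0.0004, 0.0013, np.float64(-0.13)]
[0.001, 0.0004, 0.0013, np.float64(-0.13)]
```

View pics/w2.png

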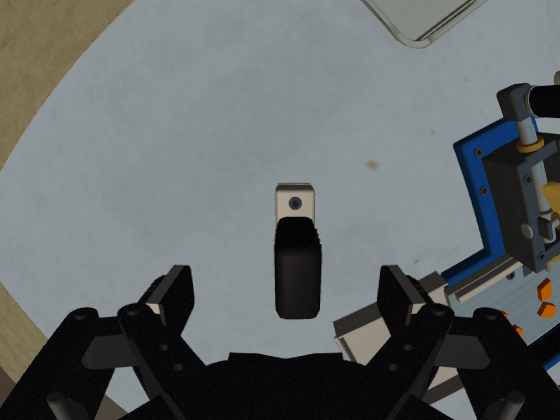

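Emit:
{"op": "send_rows", "data": {
  "increments": [
    [[0.003, 0, 0.003, -0.5], [0.003, 0, 0.003, -0.5], [0.001, 0, 0.003, 0], [0, 0, 0.002, 0], [0, 0, 0, 0], [0, 0, 0, 0], [0, 0, 0, 0], [0, 0, 0, 0]]
  ]
}}

```text
clock: 3.55
eef_pos: [0.4576, -0.2158, 0.0523]
tool_rot: [0.885, 0.466, 0.001, 0.001]
ft_force: [-1.0, -0.5, 0.5]
grip_width: 0.0858
```

```bash
python3 - <<'E'
from h import *
w=cam("wrist"); save("w3",w["image"])
plan(.459,-.217,.052,55.5,1)
E
```

```text
t 3.6 at [ 0.4576 -0.2158  0.0523] yaw 55.5 tilt 0.11 d [ 0.0014 -0.0012 -0.0003] dyaw -0.0 q [-0.44  0.39 -0.26  0.92  0.    0.16] F [ 0.1 -0.7 -0.2] w 0.0857
[-0.0002, 0.0018, 0.0003, np.float64(0.01)]
```

View pics/w3.png

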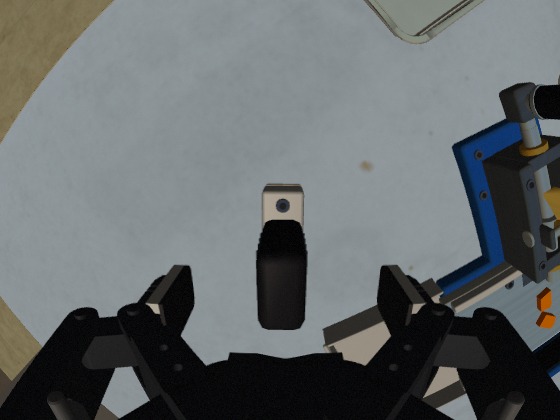

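Handle centred at (283,275) between jaws. Closing.

Emit:
{"op": "send_rows", "data": {
  "increments": [
    [[0, 0, 0, 0], [0, 0, 0, 0], [0, 0, 0, 0], [0, 0, 0, 0], [0, 0, 0, 0], [0, 0, 0, 0], [0, 0, 0, 0], [0, 0, 0, 0]]
  ],
  "hand": 1
}}

```text
clock: 4.4
eef_pos: [0.4577, -0.2163, 0.0527]
tool_rot: [0.885, 0.465, 0.001, 0.001]
ft_force: [0.2, -0.5, 0.0]
grip_width: 0.0205
```

```bash
python3 - <<'E'
from h import *
plan(.4585,-.217,.15,55.5,8)
print(T(.008,.075),T(.008,-.09))
E
```

```text
t 4.4 at [ 0.4577 -0.2163  0.0527] yaw 55.5 tilt 0.15 d [ 0.0008 -0.0007  0.0973] dyaw 0.0 q [-0.44  0.39 -0.26  0.92  0.    0.16] F [ 0.2 -0.5  0. ] w 0.0205
[-0.0, 0.0001, -0.0122, np.float64(-0.0)]
[-0.0, 0.0001, -0.0122, np.float64(-0.0)]
[-0.0, 0.0001, -0.0122, np.float64(-0.0)]
[-0.0, 0.0001, -0.0122, np.float64(-0.0)]
[-0.0, 0.0001, -0.0122, np.float64(-0.0)]
[-0.0, 0.0001, -0.0122, np.float64(-0.0)]
[-0.0, 0.0001, -0.0122, np.float64(-0.0)]
[-0.0, 0.0001, -0.0122, np.float64(-0.0)]
[ 0.64036013 -0.00254328] [ 0.61739657 -0.16593751]
```

Emit:
{"op": "send_rows", "data": {
  "increments": [
    [[0, 0, -0.01, 0], [0, 0, -0.015, 0], [0, 0, -0.017, 0], [0, 0, -0.017, 0], [0, 0, -0.017, 0], [0, 0, -0.015, 0], [0, 0, -0.009, 0], [0, 0, -0.004, 0]]
  ]
}}

```text
clock: 5.2
eef_pos: [0.4548, -0.2142, 0.161]
tool_rot: [0.885, 0.466, -0.001, -0.003]
ft_force: [-0.4, -0.2, -1.1]
grip_width: 0.0209
```

```bash
python3 - <<'E'
from h import *
w=cam("wrist"); save("w4",w["image"])
plan(*T(.008,.078),.155,82,16)
E
```

```text
t 5.25 at [ 0.455  -0.2144  0.1613] yaw 55.5 tilt 0.27 d [ 0.1858  0.2148 -0.0063] dyaw 26.5 q [-0.44  0.28 -0.1   1.19  0.    0.16] F [ 0.3 -0.1 -1.3] w 0.0209
[0.0176, 0.002, 0.0004, np.float64(-1.66)]
[0.0176, 0.0025, 0.0004, np.float64(-1.66)]
[0.0175, 0.003, 0.0004, np.float64(-1.66)]
[0.0174, 0.0035, 0.0004, np.float64(-1.66)]
[0.0173, 0.004, 0.0004, np.float64(-1.66)]
[0.0172, 0.0045, 0.0004, np.float64(-1.66)]
[0.017, 0.005, 0.0004, np.float64(-1.66)]
[0.0169, 0.0055, 0.0004, np.float64(-1.66)]
[0.0167, 0.006, 0.0004, np.float64(-1.66)]
[0.0165, 0.0064, 0.0004, np.float64(-1.66)]
[0.0163, 0.0069, 0.0004, np.float64(-1.66)]
[0.0161, 0.0074, 0.0004, np.float64(-1.66)]
[0.0159, 0.0078, 0.0004, np.float64(-1.66)]
[0.0157, 0.0083, 0.0004, np.float64(-1.66)]
[0.0154, 0.0088, 0.0004, np.float64(-1.66)]
[0.0152, 0.0092, 0.0004, np.float64(-1.66)]
```

View pics/w4.png

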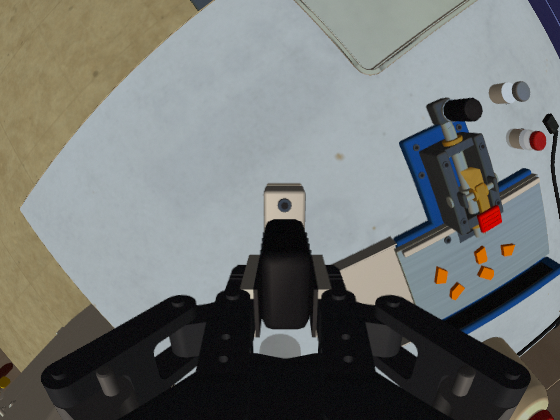

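The scraper is held straight at (284,270), all five chips visible on the bed.

Emit:
{"op": "send_rows", "data": {
  "increments": [
    [[0.012, 0.002, 0, -1.5], [0.024, 0.003, 0, -2.5], [0.03, 0.005, 0, -3], [0.034, 0.007, 0, -3.5], [0.034, 0.009, 0, -3.5], [0.034, 0.01, 0, -3.5], [0.032, 0.011, 0, -3], [0.026, 0.012, 0, -2.5]]
  ]
}}

```text
clock: 6.05
eef_pos: [0.6023, -0.0208, 0.1534]
tool_rot: [0.769, 0.64, -0.004, -0.008]
ft_force: [0.2, -0.9, -1.5]
grip_width: 0.021
```

```bash
python3 - <<'E'
from h import *
plan(*T(.008,.078),.155,82,8)
E
```

```text
t 6.05 at [ 0.6023 -0.0208  0.1534] yaw 79.5 tilt 0.96 d [0.0385 0.0213 0.0016] dyaw 2.5 q [-0.04  0.49  0.19  1.29  0.01  0.14] F [ 0.2 -0.9 -1.5] w 0.021
[0.0035, 0.0042, -0.0002, np.float64(-0.31)]
[0.0035, 0.0043, -0.0002, np.float64(-0.31)]
[0.0034, 0.0043, -0.0002, np.float64(-0.31)]
[0.0034, 0.0043, -0.0002, np.float64(-0.31)]
[0.0034, 0.0043, -0.0002, np.float64(-0.31)]
[0.0034, 0.0043, -0.0002, np.float64(-0.31)]
[0.0034, 0.0044, -0.0002, np.float64(-0.31)]
[0.0033, 0.0044, -0.0002, np.float64(-0.31)]
```

Emit:
{"op": "send_rows", "data": {
  "increments": [
    [[0.006, 0.009, 0, -1], [0.004, 0.009, 0, -0.5], [0.002, 0.008, 0, 0], [0, 0.005, 0, 0], [0, 0, 0, 0], [0, 0, 0, 0], [0, 0, 0, 0], [0, 0, 0, 0]]
  ]
}}

```text
clock: 6.85
eef_pos: [0.6356, -0.0054, 0.1451]
tool_rot: [0.756, 0.655, -0.007, -0.012]
ft_force: [1.1, 0.7, -1.7]
grip_width: 0.0204
```

```bash
python3 - <<'E'
from h import *
plan(*T(.008,.078),.0845,82,1)
w=cam("wrist"); save("w5",w["image"])
c=cam("top"); save("t5",cv2.resize(c["image"][140:300,185:400],None,fx=3.7,fy=3.7,interpolation=cv2.INTER_CUBIC))
E
```

```text
t 6.85 at [ 0.6356 -0.0054  0.1451] yaw 81.8 tilt 1.61 d [ 0.0052  0.0059 -0.0606] dyaw 0.2 q [-0.01  0.57  0.3   1.33  0.01  0.13] F [ 1.1  0.7 -1.7] w 0.0204
[0.0066, 0.0043, 0.0606, np.float64(-0.22)]
```

View pics/w5.png

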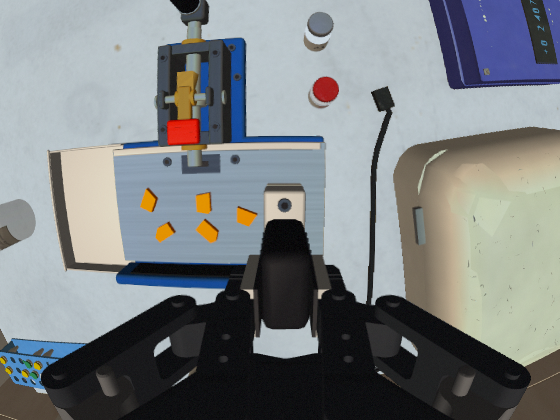

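View pics/t5.png

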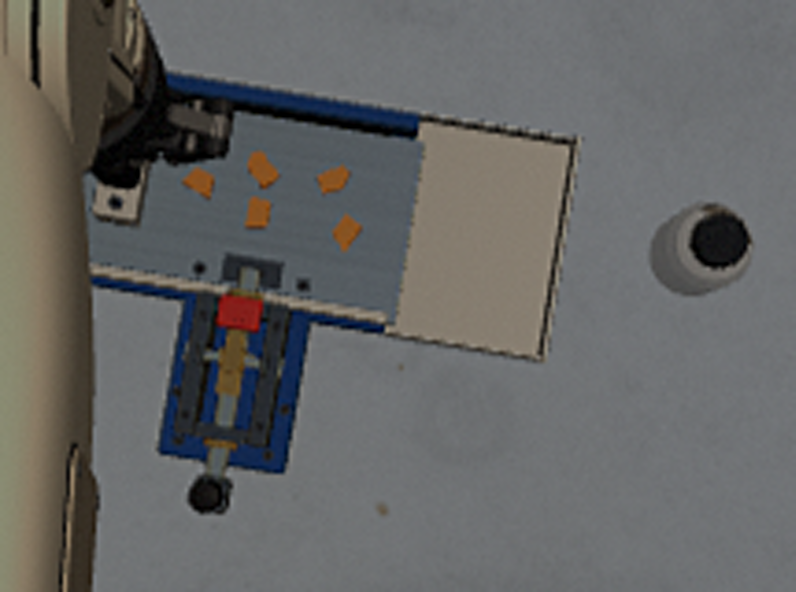

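Chips sit left of the scraper lip in the wrist view, and the nearest is at (246,215). The lip is clear of all of them, with the fence at row 150 and the backstop at row 275. Descending next.

Emit:
{"op": "send_rows", "data": {
  "increments": [
    [[0.003, 0.002, 0.004, 0], [0.003, 0.002, 0.008, 0], [0.001, 0.001, 0.01, 0], [0, 0, 0.011, 0], [0, 0, 0.01, 0], [0, 0, 0.007, 0], [0, 0, 0.003, 0], [0, 0, 0, 0]]
  ]
}}

```text
clock: 7.75
eef_pos: [0.6392, 0.0018, 0.0859]
tool_rot: [0.756, 0.655, -0.008, -0.013]
ft_force: [-0.6, 0.0, -2.6]
grip_width: 0.0209
```

```bash
cat >> h.py <<'E'
def st():
    o=bot.get_obs(); M=R.from_quat(o["tool_rot"]).as_matrix(); p=o["eef_pos"]
    print("t",o["clock"],"p",p.round(4),"T",inT(p).round(4),"yaw",np.degrees(np.arctan2(M[1,0],M[0,0])).round(1),"zaxis",M[:,2].round(3),"F",o["ft_force"].round(1),"w",round(o["grip_width"],4))
E
python3 - <<'E'
from h import *
st(); plan(*T(.008,.078),.0845,82,1)
w=cam("wrist"); save("w6",w["image"])
E
```

```text
t 7.75 p [0.6392 0.0018 0.0859] T [0.0063 0.0791] yaw 81.8 zaxis [-0.029  0.009 -1.   ] F [-0.6  0.  -2.6] w 0.0209
t 7.75 at [0.6392 0.0018 0.0859] yaw 81.8 tilt 1.75 d [ 0.0016 -0.0014 -0.0014] dyaw 0.2 q [-0.    0.62  0.23  1.21  0.01  0.14] F [-0.6  0.  -2.6] w 0.0209
[-0.0011, 0.0017, 0.0014, np.float64(-0.23)]
```

View pics/w6.png

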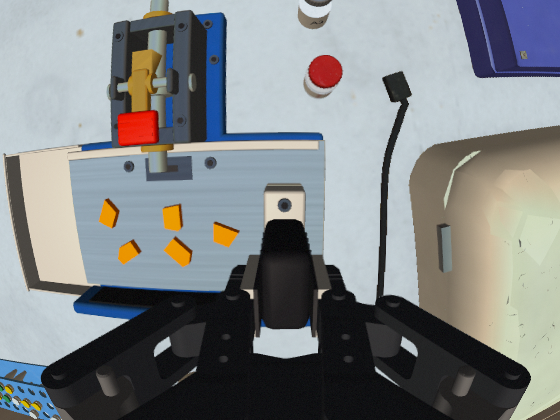

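Emit:
{"op": "send_rows", "data": {
  "increments": [
    [[0, 0.001, 0.001, 0], [-0.004, 0.001, 0, -0.2], [-0.008, 0, 0, 0], [-0.009, 0, 0, 0], [-0.009, 0, 0, 0], [-0.009, 0, 0, 0], [-0.009, 0, 0, 0], [-0.009, 0, 0, 0]]
  ]
}}

```text
clock: 8.6
eef_pos: [0.6345, -0.0599, 0.0873]
tool_rot: [0.755, 0.656, -0.006, -0.011]
ft_force: [-0.5, 0.8, -0.7]
grip_width: 0.0207
```

```bash
python3 - <<'E'
from h import *
st()
w=cam("wrist"); save("w7",w["image"]); st()
E
```

```text
t 8.6 p [ 0.6345 -0.0599  0.0873] T [0.0102 0.0174] yaw 82.0 zaxis [-0.024  0.009 -1.   ] F [-0.5  0.8 -0.7] w 0.0207
t 8.65 p [ 0.6343 -0.0617  0.0873] T [0.0102 0.0156] yaw 81.9 zaxis [-0.024  0.008 -1.   ] F [-1.4 -2.  -1.2] w 0.0205
```

View pics/w7.png

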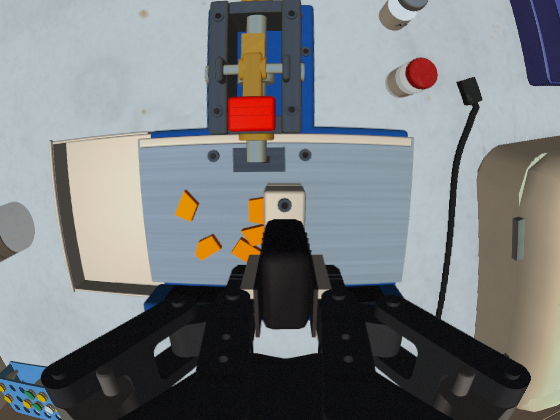

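The chips are bunching ahead of the blade at (250,225), but the lip has risen about 2 mm. I'll back off slightly, lower, and continue.

Emit:
{"op": "send_rows", "data": {
  "increments": [
    [[0.008, 0, 0, 0], [0.005, 0, 0.001, 0], [0, 0, 0.0015, 0], [0, 0, 0.001, 0], [0, 0, 0, 0], [0, 0, 0, 0], [0, 0, 0, 0], [0, 0, 0, 0]]
  ]
}}

```text
clock: 9.45
eef_pos: [0.6364, -0.0467, 0.0837]
tool_rot: [0.755, 0.656, -0.006, -0.011]
ft_force: [0.1, -0.0, -1.7]
grip_width: 0.0203
```

```bash
python3 - <<'E'
from h import *
st()
w=cam("wrist"); save("w8",w["image"][120:330,130:410].repeat(2,0).repeat(2,1)); st()
E
```

```text
t 9.45 p [ 0.6364 -0.0467  0.0837] T [0.0103 0.0307] yaw 82.0 zaxis [-0.024  0.008 -1.   ] F [ 0.1 -0.  -1.7] w 0.0203
t 9.5 p [ 0.6364 -0.0468  0.0837] T [0.0103 0.0307] yaw 82.0 zaxis [-0.024  0.008 -1.   ] F [ 0.2  0.5 -1.5] w 0.0209
```

View pics/w8.png

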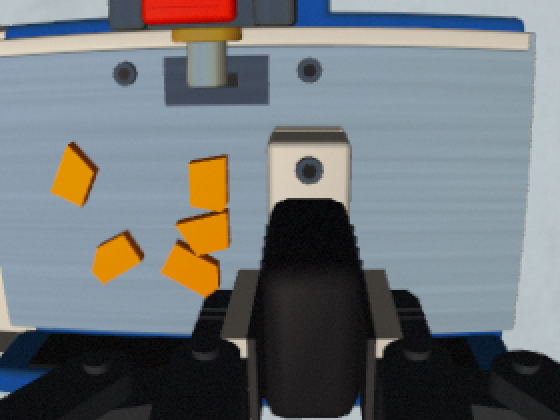

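Emit:
{"op": "send_rows", "data": {
  "increments": [
    [[-0.005, 0, 0.0003, 0], [-0.009, 0, 0.0003, 0], [-0.009, 0, 0.0003, 0], [-0.009, 0, 0.0003, 0], [-0.009, 0, 0.0003, 0], [-0.009, 0, 0.0003, 0], [-0.009, 0, 0.0003, 0], [-0.009, 0, 0.0003, 0]]
  ]
}}

```text
clock: 10.3
eef_pos: [0.6284, -0.1181, 0.0832]
tool_rot: [0.754, 0.656, -0.003, -0.01]
ft_force: [-0.3, 1.6, 1.5]
grip_width: 0.0206
```

```bash
python3 - <<'E'
from h import *
st()
w=cam("wrist"); save("w9",w["image"]); st()
E
```

```text
t 10.3 p [ 0.6284 -0.1181  0.0832] T [ 0.0122 -0.0411] yaw 82.0 zaxis [-0.018  0.012 -1.   ] F [-0.3  1.6  1.5] w 0.0206
t 10.35 p [ 0.6281 -0.1199  0.0832] T [ 0.0122 -0.043 ] yaw 81.9 zaxis [-0.018  0.01  -1.   ] F [-0.5  0.9  2.4] w 0.0207
```

View pics/w9.png

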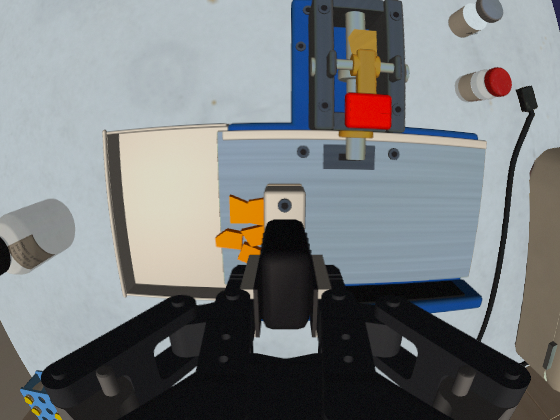

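All chips are ahead of the blade, at about (240,230), near the lip edge. Continuing over it.

Emit:
{"op": "send_rows", "data": {
  "increments": [
    [[-0.006, -0.001, 0, 0], [-0.008, 0, 0, 0], [-0.008, 0, 0, 0], [-0.008, 0, 0, 0], [-0.008, 0, 0, 0], [-0.006, 0, 0, 0], [-0.003, 0, 0, 0], [0, 0, 0, 0]]
  ]
}}

```text
clock: 11.15
eef_pos: [0.6193, -0.1716, 0.0824]
tool_rot: [0.755, 0.655, -0.004, -0.01]
ft_force: [-0.9, 0.6, -1.7]
grip_width: 0.0209
```

```bash
python3 - <<'E'
from h import *
st()
w=cam("wrist"); save("w10",w["image"]); 
c=cam("top"); save("t10",cv2.resize(c["image"][140:300,185:400],None,fx=3.7,fy=3.7,interpolation=cv2.INTER_CUBIC))
E
```

```text
t 11.15 p [ 0.6193 -0.1716  0.0824] T [ 0.0107 -0.0954] yaw 81.9 zaxis [-0.019  0.009 -1.   ] F [-0.9  0.6 -1.7] w 0.0209
```

View pics/w10.png

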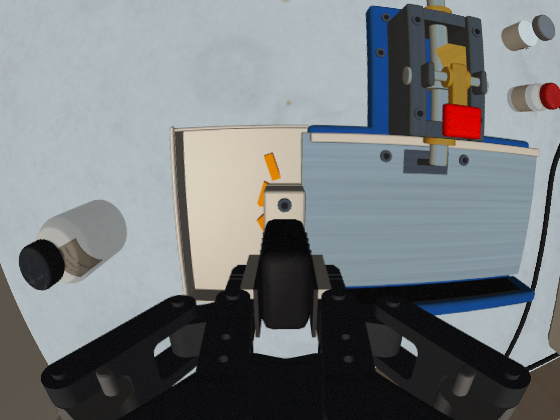

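View pics/t10.png

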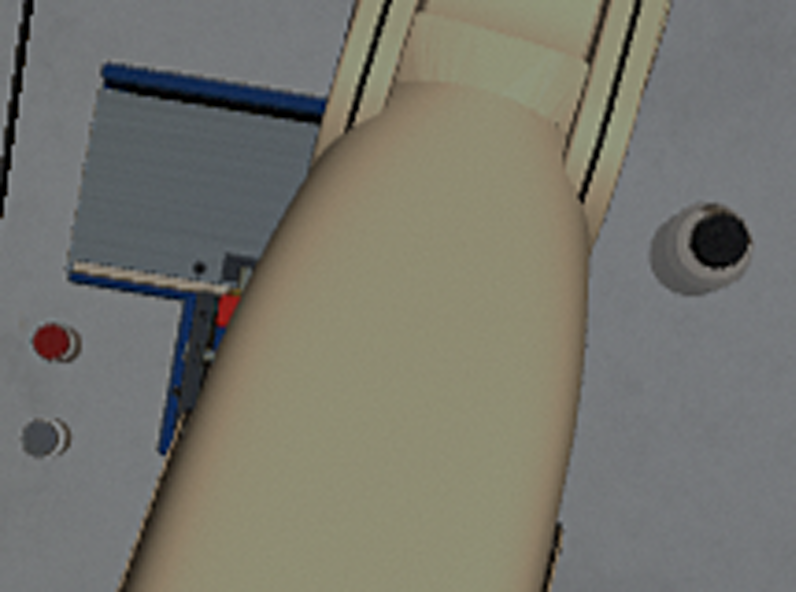

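Bed is clear. Orange chips show in the pan at (270,165)–(262,222). Lifting and looking.

Emit:
{"op": "send_rows", "data": {
  "increments": [
    [[0, 0, -0.008, 0], [0, 0, -0.012, 0], [0, 0, -0.014, 0], [0, 0, -0.014, 0], [0, 0, -0.012, 0], [0, 0, -0.008, 0], [0, 0, -0.004, 0], [0, 0, 0, 0]]
  ]
}}

```text
clock: 12.05
eef_pos: [0.6202, -0.1703, 0.1602]
tool_rot: [0.754, 0.656, -0.005, -0.01]
ft_force: [0.8, -0.9, -1.4]
grip_width: 0.0206
```

```bash
python3 - <<'E'
from h import *
st()
w=cam("wrist"); save("w11",w["image"]); 
c=cam("scene"); save("s11",cv2.resize(c["image"][170:320,180:380],None,fx=4,fy=4,interpolation=cv2.INTER_CUBIC))
plan(.4577,-.2163,.12,55.5,12)
E
```

```text
t 12.05 p [ 0.6202 -0.1703  0.1602] T [ 0.0114 -0.0939] yaw 82.0 zaxis [-0.021  0.008 -1.   ] F [ 0.8 -0.9 -1.4] w 0.0206
t 12.15 at [ 0.6197 -0.1702  0.1591] yaw 82.0 tilt 1.4 d [-0.162  -0.0461 -0.0391] dyaw -26.5 q [-0.27  0.58  0.35  1.37  0.   -0.13] F [-0.4 -1.1 -2.4] w 0.0208
[-0.0057, -0.0128, 0.0033, np.float64(2.21)]
[-0.0062, -0.0126, 0.0033, np.float64(2.21)]
[-0.0066, -0.0124, 0.0033, np.float64(2.21)]
[-0.0071, -0.0121, 0.0033, np.float64(2.21)]
[-0.0076, -0.0118, 0.0033, np.float64(2.21)]
[-0.008, -0.0115, 0.0033, np.float64(2.21)]
[-0.0085, -0.0112, 0.0033, np.float64(2.21)]
[-0.0089, -0.0109, 0.0033, np.float64(2.21)]
[-0.0093, -0.0105, 0.0033, np.float64(2.21)]
[-0.0097, -0.0101, 0.0033, np.float64(2.21)]
[-0.0101, -0.0098, 0.0033, np.float64(2.21)]
[-0.0105, -0.0094, 0.0033, np.float64(2.21)]
```

View pics/w11.png

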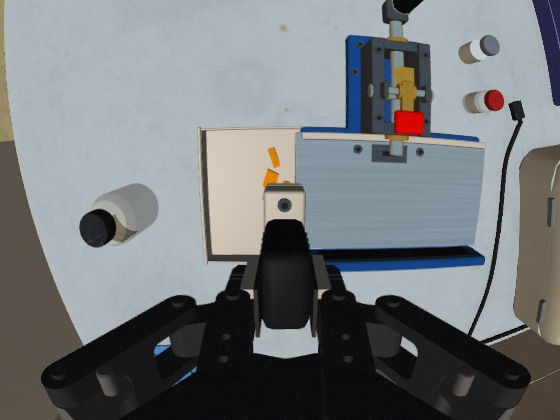

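View pics/s11.png

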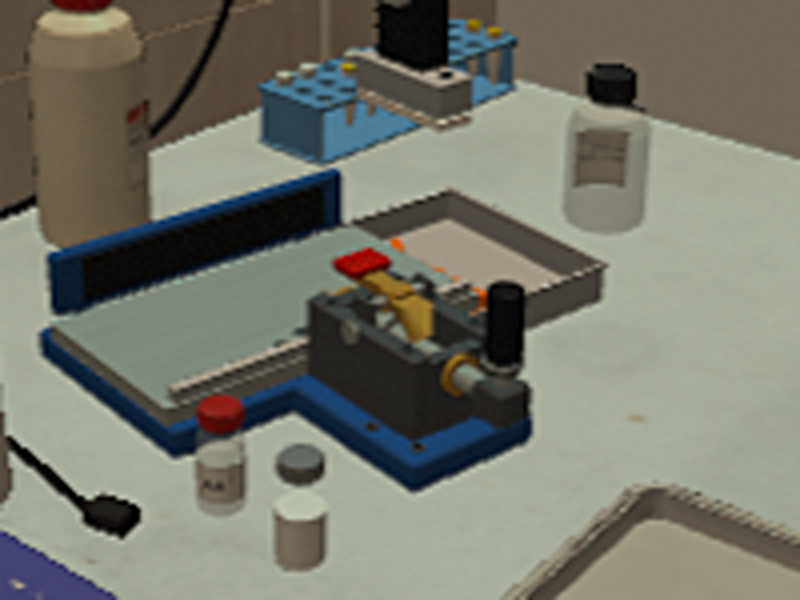

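Bed is empty and chips are in the pan. Returning the scraper to its spot.

Emit:
{"op": "send_rows", "data": {
  "increments": [
    [[-0.005, -0.012, 0, 2.2], [-0.008, -0.018, 0, 3.3], [-0.01, -0.02, 0, 3.6], [-0.011, -0.02, 0, 3.6], [-0.013, -0.02, 0, 3.6], [-0.014, -0.019, 0, 3.6], [-0.013, -0.014, 0, 3.2], [-0.009, -0.008, 0, 1.5]]
  ]
}}

```text
clock: 12.95
eef_pos: [0.4588, -0.2041, 0.1549]
tool_rot: [0.88, 0.474, -0.012, -0.014]
ft_force: [0.6, 0.2, -1.0]
grip_width: 0.0207
```

```bash
python3 - <<'E'
from h import *
st()
plan(.4577,-.2163,.06,55.5,1)
E
```

```text
t 12.95 p [ 0.4588 -0.2041  0.1549] T [-0.1437 -0.1499] yaw 56.6 zaxis [-0.035  0.013 -0.999] F [ 0.6  0.2 -1. ] w 0.0207
t 12.95 at [ 0.4588 -0.2041  0.1549] yaw 56.6 tilt 2.14 d [-0.0011 -0.0122 -0.0949] dyaw -1.1 q [-0.42  0.31 -0.07  1.22 -0.    0.17] F [ 0.6  0.2 -1. ] w 0.0207
[-0.0108, 0.0058, 0.0949, np.float64(1.11)]
```

Emit:
{"op": "send_rows", "data": {
  "increments": [
    [[-0.002, 0.002, 0.006, 0.5], [-0.003, 0.002, 0.014, 0.3], [-0.002, 0.001, 0.018, 0], [0, 0, 0.018, 0], [0, 0, 0.015, 0], [0, 0, 0.009, 0], [0, 0, 0.003, 0], [0, 0, 0, 0]]
  ]
}}

```text
clock: 13.75
eef_pos: [0.4601, -0.2128, 0.0657]
tool_rot: [0.883, 0.469, -0.011, -0.013]
ft_force: [-0.3, -0.2, -1.9]
grip_width: 0.0207
```

```bash
python3 - <<'E'
from h import *
st()
plan(.4577,-.2163,.0535,55.5,1)
w=cam("wrist"); save("w12",w["image"])
E
```

```text
t 13.75 p [ 0.4601 -0.2128  0.0657] T [-0.1412 -0.1583] yaw 56.0 zaxis [-0.032  0.013 -0.999] F [-0.3 -0.2 -1.9] w 0.0207
t 13.75 at [ 0.4601 -0.2128  0.0657] yaw 56.0 tilt 1.98 d [-0.0024 -0.0035 -0.0122] dyaw -0.5 q [-0.43  0.4  -0.2   1.01 -0.    0.16] F [-0.3 -0.2 -1.9] w 0.0207
[-0.0042, -0.0, 0.0122, np.float64(0.46)]
```

View pics/w12.png

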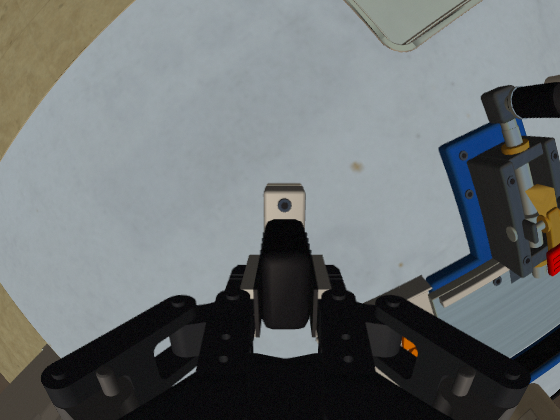

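Scraper held straight above the clear bench. Lowering the last ~12 mm gently.

Emit:
{"op": "send_rows", "data": {
  "increments": [
    [[-0.002, 0, 0.003, 0], [-0.001, 0, 0.003, 0], [0, 0, 0.002, 0], [0, 0, 0.002, 0], [0, 0, 0.0015, 0], [0, 0, 0.001, 0], [0, 0, 0.001, 0], [0, 0, 0.0005, 0]]
  ]
}}

```text
clock: 14.6
eef_pos: [0.4602, -0.2164, 0.0537]
tool_rot: [0.883, 0.469, -0.009, -0.011]
ft_force: [-1.1, 0.0, 1.3]
grip_width: 0.0207
```

```bash
python3 - <<'E'
from h import *
st()
E
```

```text
t 14.6 p [ 0.4602 -0.2164  0.0537] T [-0.1406 -0.1618] yaw 56.0 zaxis [-0.026  0.011 -1.   ] F [-1.1  0.   1.3] w 0.0207
```

Emit:
{"op": "send_rows", "data": {
  "increments": [
    [[0, 0, 0, 0], [0, 0, 0, 0], [0, 0, 0, 0], [0, 0, 0, 0], [0, 0, 0, 0], [0, 0, 0, 0], [0, 0, 0, 0], [0, 0, 0, 0]]
  ],
  "hand": -1
}}

```text
clock: 15.4
eef_pos: [0.4615, -0.2169, 0.055]
tool_rot: [0.883, 0.469, -0.008, -0.01]
ft_force: [0.5, -1.0, -0.5]
grip_width: 0.0854
```

```bash
python3 - <<'E'
from h import *
st()
w=cam("wrist"); save("w13",w["image"])
E
```

```text
t 15.4 p [ 0.4615 -0.2169  0.055 ] T [-0.1392 -0.1622] yaw 56.0 zaxis [-0.023  0.009 -1.   ] F [ 0.5 -1.  -0.5] w 0.0854
```

View pics/w13.png

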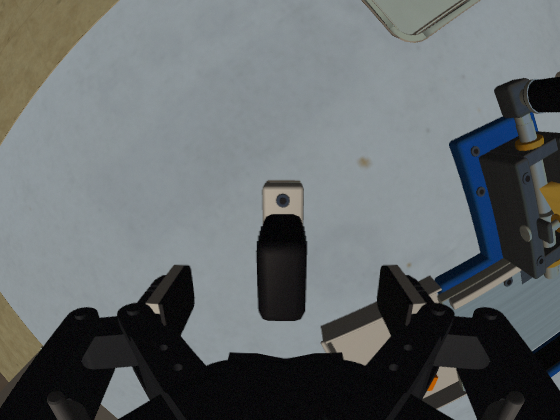

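Released; scraper stands upright at (283,265). Lifting and moving to the striker handle.

Emit:
{"op": "send_rows", "data": {
  "increments": [
    [[0, 0, -0.008, 0], [0, 0, -0.014, 0], [0, 0, -0.02, 0], [0, 0, -0.02, 0], [0, 0, -0.02, 0], [0, 0, -0.014, 0], [0, 0, -0.008, 0], [0, 0, -0.002, 0]]
  ]
}}

```text
clock: 16.25
eef_pos: [0.4635, -0.2178, 0.1677]
tool_rot: [0.883, 0.469, -0.008, -0.01]
ft_force: [-0.1, -0.9, -0.2]
grip_width: 0.0855
```

```bash
python3 - <<'E'
from h import *
st()
plan(*T(-.1645,0),.15,82,8)
c=cam("top"); save("t14",cv2.resize(c["image"][140:300,185:400],None,fx=3.7,fy=3.7,interpolation=cv2.INTER_CUBIC))
E
```

```text
t 16.25 p [ 0.4635 -0.2178  0.1677] T [-0.1371 -0.1627] yaw 56.0 zaxis [-0.024  0.01  -1.   ] F [-0.1 -0.9 -0.2] w 0.0855
t 16.25 at [ 0.4635 -0.2178  0.1677] yaw 56.0 tilt 1.46 d [-0.0044  0.165  -0.0177] dyaw 26.0 q [-0.44  0.31 -0.04  1.24 -0.    0.16] F [-0.1 -0.9 -0.2] w 0.0855
[0.0168, -0.012, 0.0022, np.float64(-3.25)]
[0.0174, -0.011, 0.0022, np.float64(-3.25)]
[0.018, -0.01, 0.0022, np.float64(-3.25)]
[0.0186, -0.009, 0.0022, np.float64(-3.25)]
[0.019, -0.0079, 0.0022, np.float64(-3.25)]
[0.0195, -0.0068, 0.0022, np.float64(-3.25)]
[0.0198, -0.0057, 0.0022, np.float64(-3.25)]
[0.0201, -0.0046, 0.0022, np.float64(-3.25)]
```

View pics/t14.png

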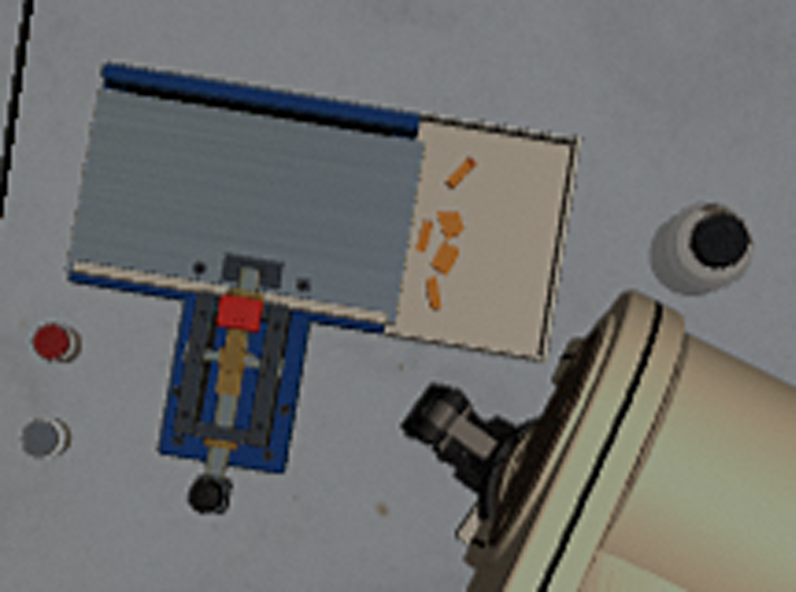

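All five chips lie in the pan (416–470, 170–300 in the zoom), some on edge. The scraper is left where it was.

Emit:
{"op": "send_rows", "data": {
  "increments": [
    [[0.01, -0.007, 0.002, -2.5], [0.02, -0.013, 0.002, -3.8], [0.023, -0.013, 0.002, -4], [0.024, -0.011, 0.002, -4], [0.024, -0.009, 0.002, -4], [0.022, -0.007, 0.002, -4], [0.014, -0.003, 0.002, -2.5], [0.006, -0.001, 0.002, -1]]
  ]
}}

```text
clock: 17.1
eef_pos: [0.4509, -0.0487, 0.1449]
tool_rot: [0.746, 0.666, -0.009, -0.018]
ft_force: [0.0, -0.4, -0.6]
grip_width: 0.0853
```

```bash
python3 - <<'E'
from h import *
st()
w=cam("wrist"); save("w15",w["image"])
plan(*T(-.1645,0),.078,82,1)
E
```

```text
t 17.1 p [ 0.4509 -0.0487  0.1449] T [-0.1732  0.0029] yaw 83.5 zaxis [-0.038  0.015 -0.999] F [ 0.  -0.4 -0.6] w 0.0853
t 17.15 at [ 0.4505 -0.0483  0.1445] yaw 83.5 tilt 2.42 d [ 0.0086 -0.0045 -0.0665] dyaw -1.5 q [-0.11  0.23 -0.21  1.16  0.01 -0.  ] F [-0.5  0.4 -1. ] w 0.0853
[-0.0035, 0.009, 0.0665, np.float64(1.53)]
```

View pics/w15.png

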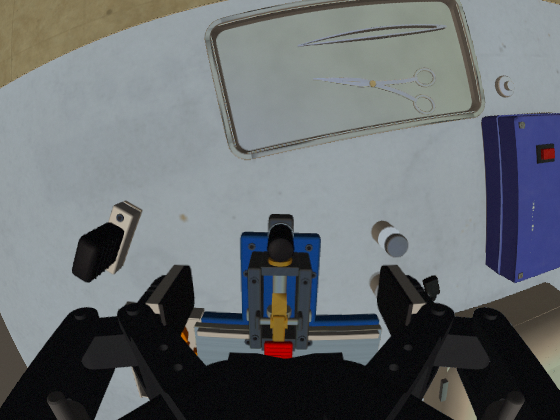

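```bash
cat >> h.py <<'E'
def fray(w,u,v,h):
    K=w["camera_matrix"]; dx,dy=u-K[0,2],v-K[1,2]; r=np.hypot(dx,dy); t=r/K[0,0]
    d=w["R"]@np.array([dx/r*np.sin(t),dy/r*np.sin(t),np.cos(t)])
    return w["eye"]+d*(h-w["eye"][2])/d[2]
E
python3 - <<'E'
from h import *
w=cam("wrist"); save("w15z",cv2.resize(w["image"][200:370,220:340],None,fx=3.5,fy=3.5,interpolation=cv2.INTER_CUBIC))
for v in (230,235,240,245,250,255): 
    p=fray(w,281,v,.103); print(v,p.round(4),inT(p).round(4))
p=fray(w,277,350,.078);print("pad",inT(p).round(4))
E
```

```text
230 [ 0.4443 -0.0493  0.103 ] [-0.1797  0.0014]
235 [ 0.4475 -0.0497  0.103 ] [-0.1764  0.0015]
240 [ 0.4508 -0.0501  0.103 ] [-0.1731  0.0015]
245 [ 0.4542 -0.0505  0.103 ] [-0.1697  0.0016]
250 [ 0.4575 -0.0509  0.103 ] [-0.1663  0.0017]
255 [ 0.4609 -0.0513  0.103 ] [-0.1629  0.0018]
pad [-0.0682  0.0004]
```

View pics/w15z.png

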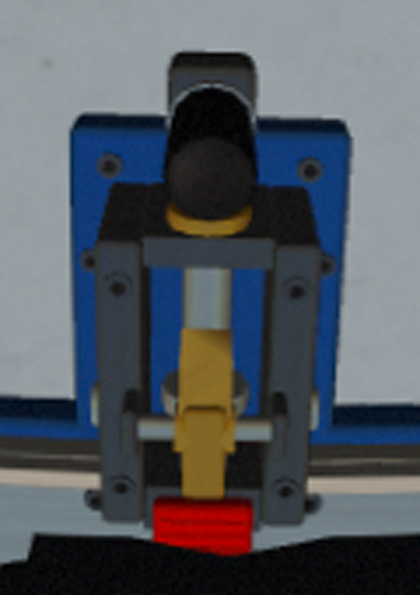

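The wrist view puts the handle's top at pixel (280,251), i.e. tester (-165,+1.6) mm, which agrees with the top view. Descending over it.

Emit:
{"op": "send_rows", "data": {
  "increments": [
    [[-0.001, 0.004, 0, 0.7], [0, 0.004, 0.004, 0.5], [0, 0.001, 0.01, 0], [0, 0.001, 0.013, 0], [0, 0, 0.014, 0], [0, 0, 0.012, 0], [0, 0, 0.006, 0], [0, 0, 0.002, 0]]
  ]
}}

```text
clock: 18.0
eef_pos: [0.4599, -0.0556, 0.0778]
tool_rot: [0.757, 0.653, -0.01, -0.018]
ft_force: [-0.1, -0.4, -0.0]
grip_width: 0.0854
```

```bash
python3 - <<'E'
from h import *
st()
w=cam("wrist"); save("w16",w["image"])
plan(.4585,-.0515,.078,82,1)
E
```

```text
t 18.0 p [ 0.4599 -0.0556  0.0778] T [-0.1633 -0.0027] yaw 81.6 zaxis [-0.039  0.014 -0.999] F [-0.1 -0.4 -0. ] w 0.0854
t 18.05 at [ 0.4598 -0.0556  0.0777] yaw 81.6 tilt 2.38 d [-0.0013  0.0041  0.0003] dyaw 0.4 q [-0.13  0.32 -0.29  1.    0.01  0.02] F [ 0.6  0.5 -1.3] w 0.0856
[0.0039, -0.0018, -0.0003, np.float64(-0.43)]
```

View pics/w16.png

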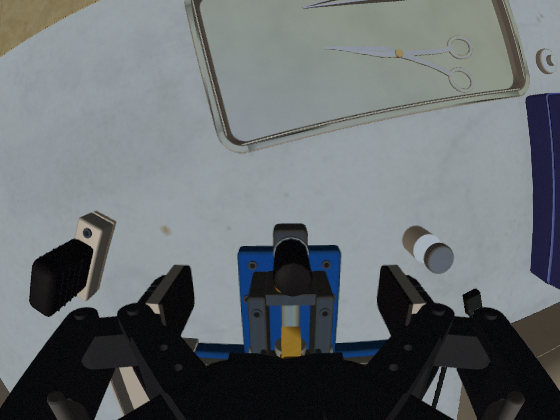

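Handle top at (291,278), ~3–4 mm off the jaw mid-line. Shifting, then closing.

Emit:
{"op": "send_rows", "data": {
  "increments": [
    [[0.002, -0.001, 0, 0], [0.0015, 0, 0, 0], [0, 0, 0, 0], [0, 0, 0, 0], [0, 0, 0, 0], [0, 0, 0, 0], [0, 0, 0, 0], [0, 0, 0, 0]]
  ],
  "hand": 1
}}

```text
clock: 18.85
eef_pos: [0.4607, -0.0527, 0.0796]
tool_rot: [0.757, 0.653, -0.01, -0.016]
ft_force: [0.3, -0.4, 0.0]
grip_width: 0.015
```

```bash
python3 - <<'E'
from h import *
st()
w=cam("wrist"); save("w17",w["image"])
E
```

```text
t 18.85 p [ 0.4607 -0.0527  0.0796] T [-0.1629  0.0004] yaw 81.5 zaxis [-0.036  0.012 -0.999] F [ 0.3 -0.4  0. ] w 0.015
```

View pics/w17.png

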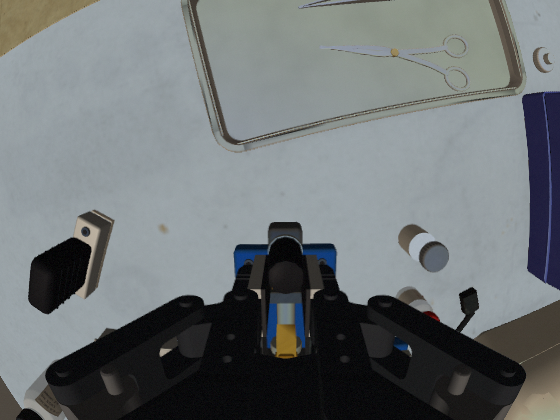

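Handle gripped at (287,270). Drawing back.

Emit:
{"op": "send_rows", "data": {
  "increments": [
    [[0, -0.003, 0, 0], [0, -0.005, 0, 0], [0, -0.005, 0, 0], [0, -0.005, 0, 0], [0, -0.005, 0, 0], [0, -0.004, 0, 0], [0, -0.003, 0, 0], [0, -0.002, 0, 0]]
  ]
}}

```text
clock: 19.7
eef_pos: [0.4489, -0.051, 0.0799]
tool_rot: [0.758, 0.653, 0.003, -0.001]
ft_force: [7.1, -1.1, -8.1]
grip_width: 0.0154
```

```bash
python3 - <<'E'
from h import *
st()
E
```

```text
t 19.7 p [ 0.4489 -0.051   0.0799] T [-0.1749  0.0004] yaw 81.5 zaxis [ 0.004  0.006 -1.   ] F [ 7.1 -1.1 -8.1] w 0.0154
```

Emit:
{"op": "send_rows", "data": {
  "increments": [
    [[0, -0.008, 0.001, 0], [0, -0.008, 0.001, 0], [0, -0.008, 0.001, 0], [0, -0.008, 0.001, 0], [0, -0.007, 0.001, 0], [0, -0.006, 0.001, 0], [0, -0.005, 0.001, 0], [0, -0.005, 0.001, 0]]
  ]
}}

```text
clock: 20.5
eef_pos: [0.4348, -0.0491, 0.0802]
tool_rot: [0.757, 0.652, 0.03, 0.03]
ft_force: [10.4, -3.5, -6.5]
grip_width: 0.0152
```

```bash
python3 - <<'E'
from h import *
st()
E
```

```text
t 20.5 p [ 0.4348 -0.0491  0.0802] T [-0.1891  0.0003] yaw 81.5 zaxis [ 0.084 -0.007 -0.996] F [10.4 -3.5 -6.5] w 0.0152
```

Emit:
{"op": "send_rows", "data": {
  "increments": [
    [[0, -0.012, 0.001, 0], [0, -0.012, 0.001, 0], [0, -0.012, 0.001, 0], [0, -0.01, 0.001, 0], [0, -0.006, 0, 0], [0, 0, 0, 0], [0, 0, 0, 0], [0, 0, 0, 0]]
  ]
}}

```text
clock: 21.3
eef_pos: [0.4134, -0.0455, 0.0812]
tool_rot: [0.757, 0.65, 0.05, 0.053]
ft_force: [-0.4, -0.8, -0.4]
grip_width: -0.0003
```

```bash
python3 - <<'E'
from h import *
st()
w=cam("wrist"); save("w18",w["image"])
c=cam("scene"); save("s18",cv2.resize(c["image"][170:320,180:380],None,fx=4,fy=4,interpolation=cv2.INTER_CUBIC))
E
```

```text
t 21.3 p [ 0.4134 -0.0455  0.0812] T [-0.2107  0.0009] yaw 81.3 zaxis [ 0.145 -0.016 -0.989] F [-0.4 -0.8 -0.4] w -0.0003
```

View pics/w18.png

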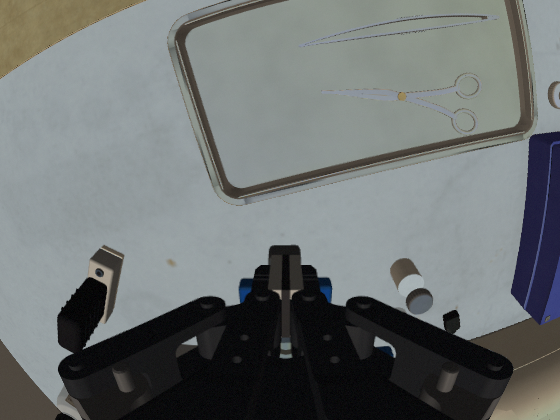

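View pics/s18.png

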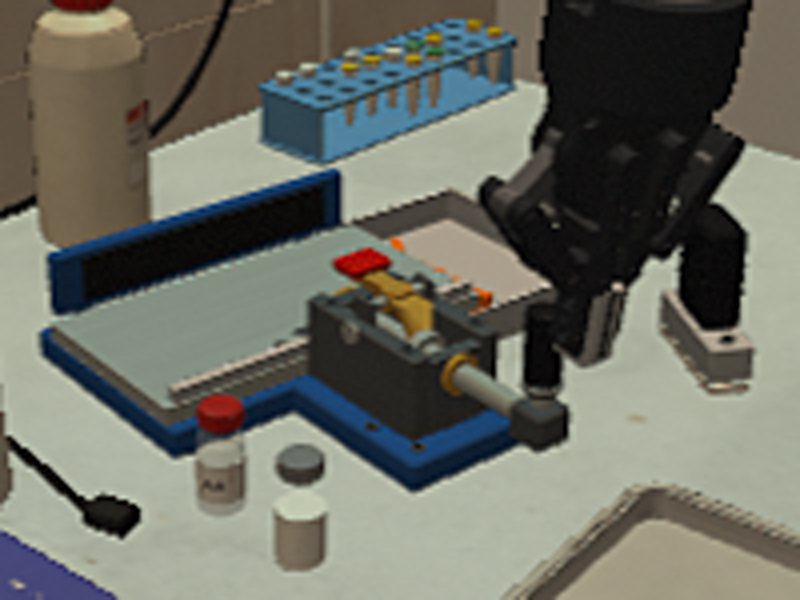

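The scene zoom shows the gripper slipped off rearward at the end. The handle stands drawn back at (542,345), against (505,325) at rest, with the rod extended, so the sear appears to hold. I'll lift clear, then check by measuring.

Emit:
{"op": "send_rows", "data": {
  "increments": [
    [[0, -0.004, -0.006, 0], [0, -0.002, -0.012, 0], [0, 0, -0.016, 0], [0, 0, -0.016, 0], [0, 0, -0.014, 0], [0, 0, -0.008, 0], [0, 0, -0.003, 0], [0, 0, 0, 0]]
  ]
}}

```text
clock: 22.2
eef_pos: [0.3929, -0.0428, 0.1581]
tool_rot: [0.757, 0.65, 0.049, 0.052]
ft_force: [0.3, -0.2, -0.0]
grip_width: 0.0001
```

```bash
python3 - <<'E'
from h import *
st()
w=cam("wrist"); save("w19",w["image"])
s=cam("scene"); P=pts(s)
q=P[(P[...,0]>.38)&(P[...,0]<.5)&(P[...,1]>-.1)&(P[...,1]<-.0)&(P[...,2]>.085)&(P[...,2]<.103)]
print(len(q), q.mean(0), inT(q.mean(0)))
save("s19",cv2.resize(s["image"][170:320,180:380],None,fx=4,fy=4,interpolation=cv2.INTER_CUBIC))
plan(*T(-.06,0),.14,82,8)
E
```

```text
t 22.2 p [ 0.3929 -0.0428  0.1581] T [-0.2315  0.0007] yaw 81.4 zaxis [ 0.142 -0.015 -0.99 ] F [ 0.3 -0.2 -0. ] w 0.0001
119 [ 0.43044663 -0.0443172   0.09512385] [-0.19405683  0.00441831]
t 22.3 at [ 0.3925 -0.0427  0.1574] yaw 81.4 tilt 8.11 d [ 0.1701 -0.0246 -0.0174] dyaw 0.6 q [-0.11 -0.04 -0.49  0.97  0.    0.04] F [0.2 0.3 0.5] w 0.0001
[0.0002, 0.0215, 0.0022, np.float64(-0.08)]
[0.0001, 0.0215, 0.0022, np.float64(-0.08)]
[0.0001, 0.0215, 0.0022, np.float64(-0.08)]
[0.0001, 0.0215, 0.0022, np.float64(-0.08)]
[0.0, 0.0215, 0.0022, np.float64(-0.08)]
[0.0, 0.0215, 0.0022, np.float64(-0.08)]
[-0.0, 0.0215, 0.0022, np.float64(-0.08)]
[-0.0001, 0.0215, 0.0022, np.float64(-0.08)]
```

View pics/w19.png

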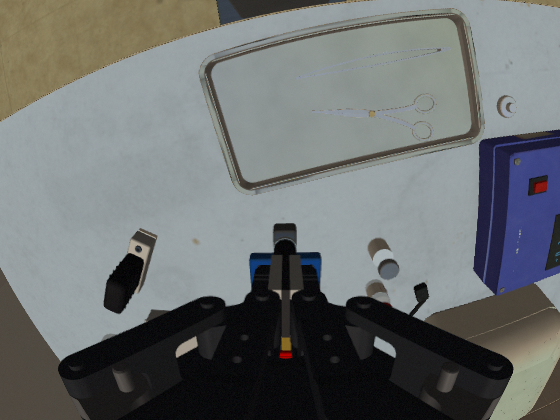

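View pics/s19.png

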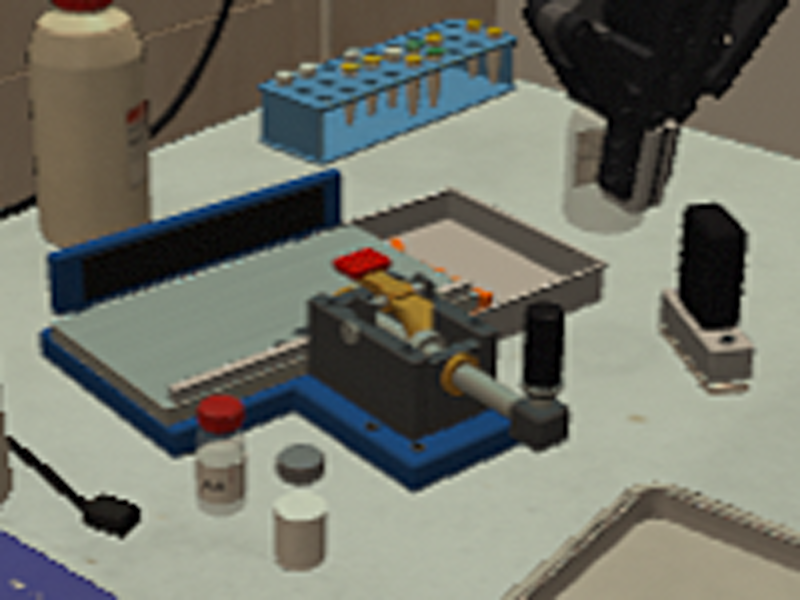

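The striker is held cocked: its handle measures at tester x ≈ -194 mm, about 25 mm back, with nothing touching it. Moving over the trip pad.

Emit:
{"op": "send_rows", "data": {
  "increments": [
    [[0, 0.01, 0.001, 0], [0, 0.02, 0.003, -0.3], [0, 0.026, 0.004, 0], [0, 0.028, 0.004, 0], [0, 0.028, 0.004, 0], [0, 0.024, 0.004, 0], [0, 0.014, 0.003, 0], [0, 0.006, 0.002, 0]]
  ]
}}

```text
clock: 23.1
eef_pos: [0.5561, -0.067, 0.1468]
tool_rot: [0.755, 0.652, 0.046, 0.049]
ft_force: [-1.0, -0.3, 0.2]
grip_width: 0.0
```

```bash
python3 - <<'E'
from h import *
st()
s=cam("scene"); 
save("s20",cv2.resize(s["image"][170:320,180:380],None,fx=4,fy=4,interpolation=cv2.INTER_CUBIC))
plan(*T(-.062,0),.1,82,1)
E
```

```text
t 23.1 p [ 0.5561 -0.067   0.1468] T [-0.0665 -0.0006] yaw 81.7 zaxis [ 0.132 -0.014 -0.991] F [-1.  -0.3  0.2] w 0.0
t 23.15 at [ 0.5563 -0.067   0.1464] yaw 81.7 tilt 7.65 d [ 0.0043 -0.     -0.0464] dyaw 0.3 q [-0.12  0.3  -0.13  1.01  0.    0.02] F [ 1.3 -0.3 -0.1] w 0.0
[0.0006, 0.0043, 0.0464, np.float64(-0.33)]
```

View pics/s20.png

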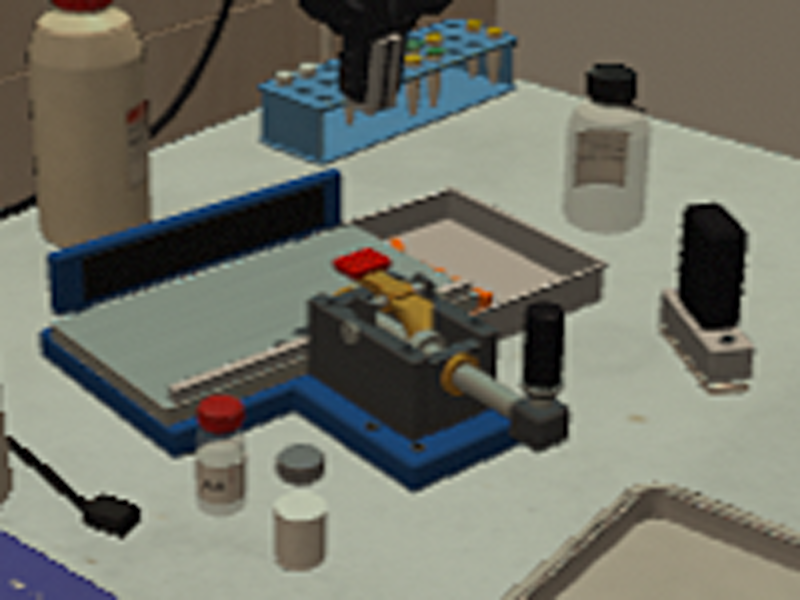

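Closed fingers above the pad line; still cocked. Descending to just above the pad.

Emit:
{"op": "send_rows", "data": {
  "increments": [
    [[0, 0, 0.004, 0], [0, 0, 0.008, 0], [0, 0, 0.01, 0], [0, 0, 0.01, 0], [0, 0, 0.007, 0], [0, 0, 0.003, 0], [0, 0, 0.001, 0], [0, 0, 0, 0]]
  ]
}}

```text
clock: 23.95
eef_pos: [0.5581, -0.0671, 0.0979]
tool_rot: [0.755, 0.652, 0.044, 0.046]
ft_force: [-0.8, -0.8, 1.5]
grip_width: 0.0
```

```bash
python3 - <<'E'
from h import *
st()
s=cam("scene"); 
save("s21",cv2.resize(s["image"][170:320,180:380],None,fx=4,fy=4,interpolation=cv2.INTER_CUBIC))
E
```

```text
t 23.95 p [ 0.5581 -0.0671  0.0979] T [-0.0644 -0.0004] yaw 81.7 zaxis [ 0.126 -0.013 -0.992] F [-0.8 -0.8  1.5] w 0.0
```

View pics/s21.png

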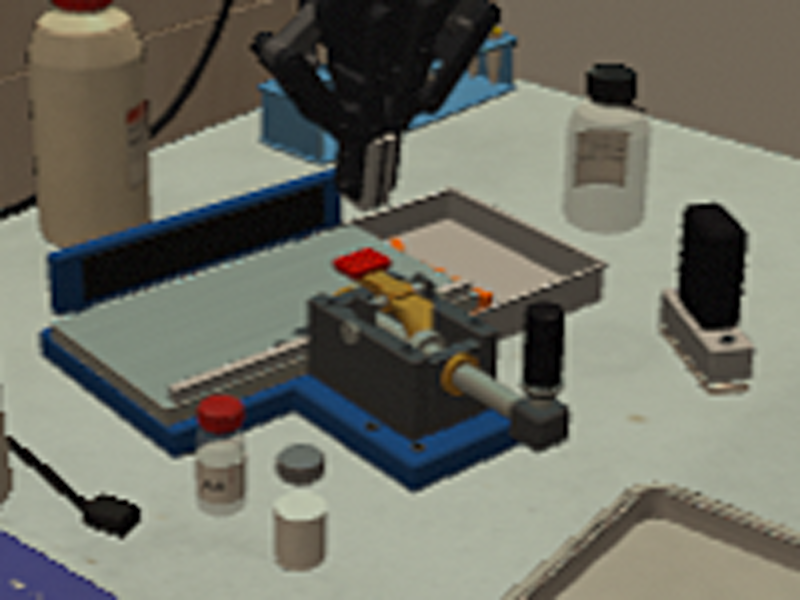

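```bash
python3 - <<'E'
from h import *
st()
o=bot.get_obs(); M=R.from_quat(o["tool_rot"]).as_matrix()
s=cam("scene"); P=pts(s)
z=lambda p:((np.array(proj(s,p))-[180,170])*4).round(0)
print("tip",z(o["eef_pos"]+.011*M[:,2]),"tcp",z(o["eef_pos"]),"pad",z(np.r_[T(-.066,0),.078]))
for u,v in [(365,195),(355,200),(385,190),(362,262),(380,170)]:
    print(u,v,P[170+v//4,180+u//4].round(4),inT(P[170+v//4,180+u//4]).round(4))
w=cam("wrist"); save("w21",w["image"])
E
```

```text
t 24.0 p [ 0.5583 -0.0671  0.0981] T [-0.0643 -0.0004] yaw 81.7 zaxis [ 0.127 -0.013 -0.992] F [-0.6  0.2 -0.2] w -0.0002
tip [357. 235.] tcp [359. 215.] pad [360. 255.]
365 195 [ 0.5455 -0.0571  0.1169] [-0.0784  0.0077]
355 200 [ 0.5498 -0.0538  0.1126] [-0.0745  0.0117]
385 190 [ 0.5461 -0.0712  0.1143] [-0.0758 -0.0061]
362 262 [ 0.5539 -0.0635  0.0773] [-0.0691  0.0026]
380 170 [ 0.5436 -0.0657  0.1268] [-0.0791 -0.001 ]
```

View pics/w21.png

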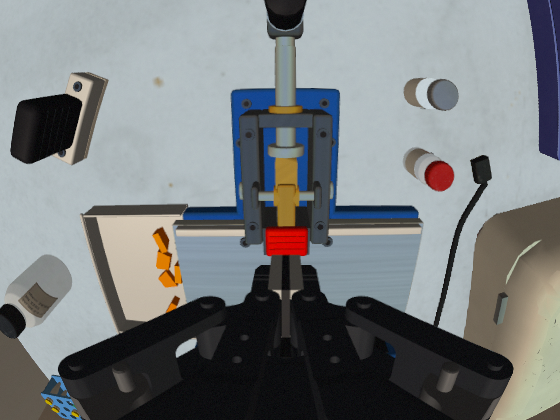

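The scene range puts the real fingertips at z ≈ 0.112, so the pad is still ~30 mm below and I'll approach by force. The wrist view shows the red pad at (287,240), in line with the fingers.

Emit:
{"op": "send_rows", "data": {
  "increments": [
    [[0, 0.002, 0.002, 0], [0, 0.001, 0.003, 0], [0, 0, 0.003, 0], [0, 0, 0.003, 0], [0, 0, 0.003, 0], [0, 0, 0.002, 0], [0, 0, 0.001, 0], [0, 0, 0, 0]]
  ]
}}

```text
clock: 24.9
eef_pos: [0.5648, -0.068, 0.0812]
tool_rot: [0.755, 0.652, 0.044, 0.047]
ft_force: [-0.5, 0.1, 0.1]
grip_width: 0.0001
```

```bash
python3 - <<'E'
from h import *
st()
s=cam("scene"); 
save("s22",cv2.resize(s["image"][170:320,180:380],None,fx=4,fy=4,interpolation=cv2.INTER_CUBIC))
E
```

```text
t 24.9 p [ 0.5648 -0.068   0.0812] T [-0.0577 -0.0003] yaw 81.7 zaxis [ 0.129 -0.013 -0.992] F [-0.5  0.1  0.1] w 0.0001
```

View pics/s22.png

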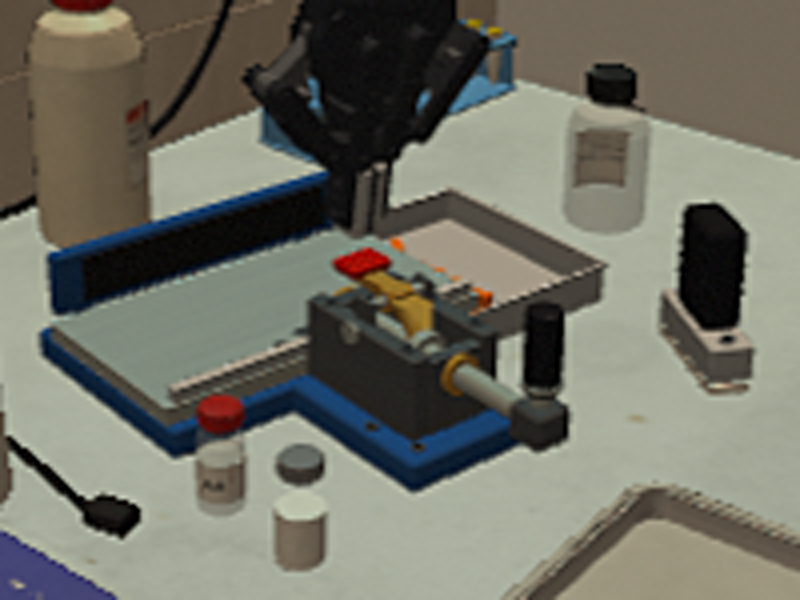

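Emit:
{"op": "send_rows", "data": {
  "increments": [
    [[0, -0.002, 0.003, 0], [0, -0.001, 0.004, 0], [0, 0, 0.004, 0], [0, 0, 0.003, 0], [0, 0, 0.003, 0], [0, 0, 0.003, 0], [0, 0, 0.003, 0], [0, 0, 0.003, 0]]
  ]
}}

```text
clock: 25.75
eef_pos: [0.5678, -0.0683, 0.0591]
tool_rot: [0.755, 0.652, 0.047, 0.05]
ft_force: [-2.5, 0.3, 12.1]
grip_width: 0.0006
```

```bash
python3 - <<'E'
from h import *
st()
s=cam("scene"); 
save("s23",cv2.resize(s["image"][170:320,180:380],None,fx=4,fy=4,interpolation=cv2.INTER_CUBIC))
E
```

```text
t 25.75 p [ 0.5678 -0.0683  0.0591] T [-0.0547 -0.0002] yaw 81.7 zaxis [ 0.137 -0.015 -0.99 ] F [-2.5  0.3 12.1] w 0.0006
```

View pics/s23.png

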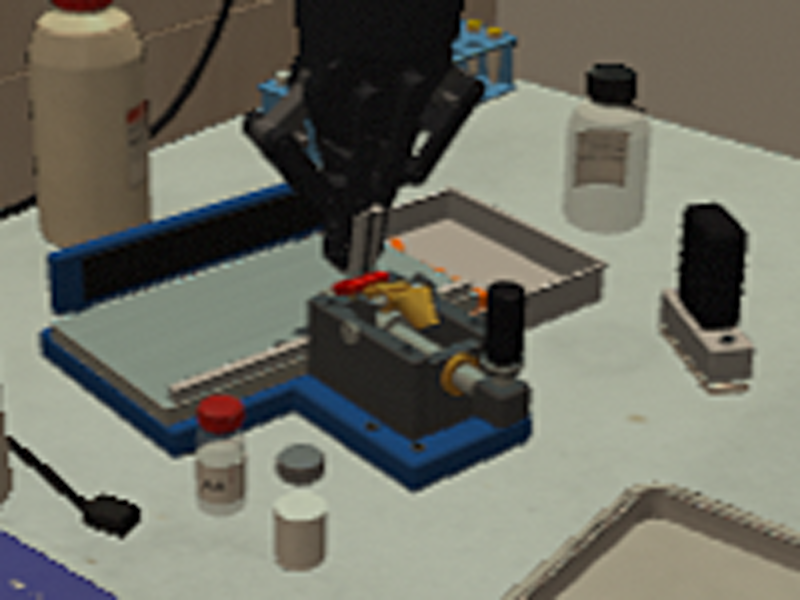

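The pad at (360,283) is pressed down and the striker has shot home: the handle is back at (505,325). Retracting.

Emit:
{"op": "send_rows", "data": {
  "increments": [
    [[0, 0, -0.008, 0], [0, 0, -0.012, 0], [0, 0, -0.018, 0], [0, 0, -0.02, 0], [0, 0, -0.02, 0], [0, 0, -0.016, 0], [0, 0, -0.006, 0], [0, 0, 0, 0]]
  ]
}}

```text
clock: 26.6
eef_pos: [0.5514, -0.0665, 0.1624]
tool_rot: [0.755, 0.652, 0.046, 0.049]
ft_force: [-0.1, -0.0, 0.3]
grip_width: 0.0001
```

Emit:
{"op": "send_rows", "data": {
  "increments": [
    [[0, 0, -0.006, 0], [0, 0, -0.008, 0], [0, 0, -0.006, 0], [0, 0, -0.002, 0], [0, 0, 0, 0], [0, 0, 0, 0], [0, 0, 0, 0], [0, 0, 0, 0]]
  ]
}}

```text
clock: 27.4
eef_pos: [0.5463, -0.0659, 0.1825]
tool_rot: [0.755, 0.652, 0.043, 0.046]
ft_force: [0.7, 0.6, -0.6]
grip_width: -0.0
```

```bash
python3 - <<'E'
from h import *
st()
s=cam("scene"); w=cam("wrist"); t=cam("top")
save("s24",cv2.resize(s["image"][170:320,180:380],None,fx=4,fy=4,interpolation=cv2.INTER_CUBIC))
save("w24",w["image"])
P=pts(s)
def top(x0,x1,y0,y1,z0,z1,n):
    q=P[(P[...,0]>x0)&(P[...,0]<x1)&(P[...,1]>y0)&(P[...,1]<y1)&(P[...,2]>z0)&(P[...,2]<z1)]
    print(n,len(q),cv2.minAreaRect((q[:,:2]*1000).astype(np.float32)),np.median(q[:,2]) if len(q) else 0)
top(.4,.5,-.1,-.03,.095,.108,"handle_s (start 456,-50)")
top(.42,.52,-.28,-.16,.075,.095,"scraper_s (start 455.5,-215)")
hsv=cv2.cvtColor(t["image"],cv2.COLOR_RGB2HSV)
m=((hsv[...,0]>5)&(hsv[...,0]<18)&(hsv[...,1]>150)&(hsv[...,2]>120)).astype(np.uint8); m[:160]=0;m[240:]=0;m[:,:200]=0;m[:,350:]=0
k,l,stt,ce=cv2.connectedComponentsWithStats(m)
for i in range(1,k):
    if stt[i,4]>5: print("orange",stt[i,4],inT(ray(t,*ce[i],.01)).round(3))
hs=cv2.cvtColor(s["image"],cv2.COLOR_RGB2HSV)
r=((hs[...,0]<4)|(hs[...,0]>176))&(hs[...,1]>150)&(hs[...,2]>90); r[:225]=0;r[250:]=0
print("pad",np.median(P[r],0))
E
```

```text
t 27.4 p [ 0.5463 -0.0659  0.1825] T [-0.0763 -0.0008] yaw 81.7 zaxis [ 0.126 -0.013 -0.992] F [ 0.7  0.6 -0.6] w -0.0
handle_s (start 456,-50) 66 ((456.82763671875, -49.58160400390625), (16.444379806518555, 16.942359924316406), 83.27395629882812) 0.10047250261435459
scraper_s (start 455.5,-215) 111 ((457.6994934082031, -215.24290466308594), (21.816322326660156, 36.487953186035156), 56.03630065917969) 0.07932652337800844
orange 17 [ 0.041 -0.107]
orange 28 [ 0.011 -0.107]
orange 19 [ 0.001 -0.094]
orange 33 [-0.009 -0.108]
orange 19 [-0.03  -0.104]
pad [ 0.55469399 -0.06333434  0.07709697]
```

View pics/s24.png

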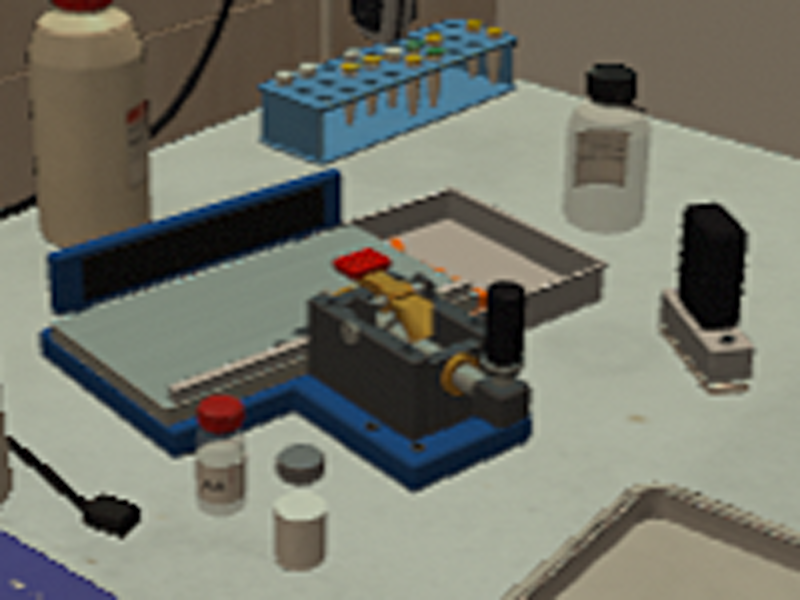

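View pics/w24.png

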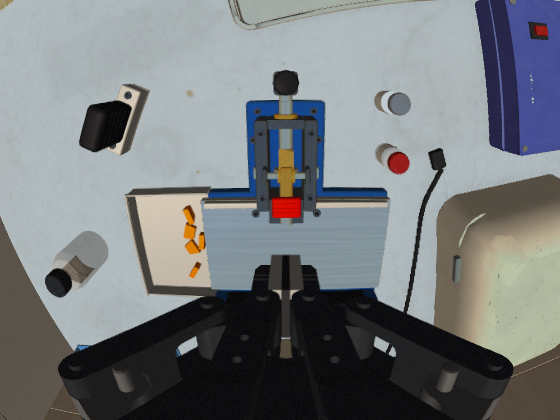

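Everything is in place: five chips in the pan at (190–200, 215–270), scraper upright, striker forward, pad back up, bystanders unmoved. Handing in.

```bash
python3 - <<'E'
from h import *
print(order.job_done()); st()
E
```

```text
the job is handed in; nothing more can be done
None
the job is handed in; nothing more can be done
```

I wiped all five chips into the catch pan with the scraper in one pass. Halfway I backed off briefly because the blade had risen about 2 mm. The scraper then went back to its spot, the striker was cocked and held by its sear, and pressing the trip pad fired it. I handed the job in at 27.4 s; the hand-in reports no verdict.

**Last checks:**
- **Chips:** five orange pieces in the pan at tester y -94 to -108 mm, none on the bed. Some lie on edge.
- **Scraper:** upright, about 2 mm from where it started.
- **Striker:** fired, with its handle within 1 mm of its rest position.
- **Trip pad:** back up at about 77 mm, its rest height.
- **Vials and bottle:** they look unmoved in the pictures; I did not measure them again.
- **Gripper:** clear of everything, with wrist force near zero.

**What did not go as planned:**
- **Slip:** the fingers slid off the striker's handle at the end of the draw. The sear had already caught, and the handle measured about 25 mm back with nothing touching it.
- **Tilt:** the tool picked up to 8° of tilt during the draw.
- **Fingertips:** with the gripper shut, they measured about 20 mm higher than the stated 11 mm offset would put them. I approached the pad in small steps, checking force and pictures.

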